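# Press a shoe heel onto the stops of a nailing jig and hold it

### The arm

A 6-joint arm with a two-finger parallel gripper is mounted at the origin on the work surface. World frame = base frame: x ahead of the robot, y to its left, z up, the work surface at z = 0. Lengths are in m, angles in degrees, forces in N, time in s.
With the tool pointing down it reaches from about 0.4 to 0.925 m from the base axis. Payload 3.4 kg.
Tool frame: the origin (TCP) lies midway between the tips of the shut fingers; the grasp point (between the pads) lies 19 mm behind it; z points along the fingers, y is the direction in which the jaws open and shut (so a half turn about z gives the same grasp; the last joint's range is limited). The gripper opens to 85 mm and grips with 20 to 120 N. Pads are 22 mm wide; open, the fingers measure 114 mm over their backs; the gripper's body (76 mm by 85 mm) begins 54 mm behind the grasp point. The pads swing forward as they close: fully open they stand 13 mm farther back than shut.
Start: joints at [61.392, 17.578, 86.31, -0, 76.112, -4.211], TCP at [0.238, 0.524, 0.21] pointing down, gripper open.
Joint ranges: [-179.03, 179.03], [-60, 130.46], [8.19, 133.38], [-81.62, 261.62], [5.75, 156.47], [-153.77, 153.77]. Speed limits (degrees/s): [147.25, 147.25, 180, 180, 180, 180].

### API

Orientations are given as a 3x3 rotation matrix whose columns are the frame's x, y, z axes.
In Python, from plant import env gives the robot as it stands.
- The arm moves only by the tool arm_command, never from a script. Its arguments are lists of equal length, an entry for each row: "twist": the turn, a rotation vector about the tool's x, y, z in degrees, a list of three; "xyz": the shift along the tool's x, y, z in mm, a list of three; "grip": the gripper's target within -1 to 1 (shut at 1, half-way at 0, fully open at -1). In form: {"twist": [[wx, wy, wz], ...], "xyz": [[x, y, z], ...], "grip": [grip, ...]}. A call has 1 to 20 rows; each row is the pose to reach, as a shift and turn from the pose commanded when the call began, along the tool's axes at that moment; what a row does not reach only later rows make up. A row lasts 1/12 s, in which the tool goes at most 41.7 mm and 7.16 degrees, less where a joint would pass 70% of its speed; a pose out of reach is approached as far as the arm can. A call with a gripper value outside its range is refused whole. The fingers move at their own pace and stop on an object; the grip force is fixed at half the most. Time passes only in rows, so rows that repeat a pose let the fingers close. It gives the time, the measured TCP pose, the force and the opening at its end, in the units of the state.
- env.get_obs(): the state, without advancing time (a new reading comes with each control period).
- env.grab_frame(name): name is "scene" or "side" or "wrist"; returns the picture (384x512x3 uint8, red, green, blue); there is no depth.
- env.camera_info(name): a dict with "intrinsics" (3x3 intrinsics, pixels), "dist" ([k1, k2, p1, p2, k3] as OpenCV has them; the pictures are not rectified), "cam_to_world" (4x4, takes a point from camera to world coordinates). Camera axes: x right, y down, z forward; pixel columns grow to the right and rows downward; lengths in m; the calibration is good to about 2 mm. A picture is of the moment at which its call begins: read the wrist's pose just before it. camera_info takes no time and is no camera call; for the wrist camera it gives the pose at the moment of the call.
- env.finish_job(): hands the job in, once; it reports no verdict.
The state is a dict: "t": time; "qpos": joint angles; "joint_velocities": joint speeds; "joint_efforts": joint torques, N m; "eef_pos": TCP position; "eef_rot": TCP orientation; "ft_force": force on the tool from outside, world axes, zero at the start; "moment": the same for the moment, N m; "finger_gap": finger opening in m.
Only numpy, scipy, OpenCV 4.12 (cv2) and the standard library are available. Lean on these libraries where they do the work, as an engineer would, in place of code of your own. Each camera call takes 0.05 s, during which the arm holds its last target.

### The job

Put the tan leather shoe heel the right way up on the bed of the green nailing jig, flat face towards the red-tipped sprung plunger, and push the plunger back with it until that flat face bears squarely and firmly on both steel stop pins. Finish while still holding it pressed there, lying flat on the bed: do not let go, as the spring would push it away. Leave the black heel, the jar and the hammer where they are.

Things in the scene. Friction and masses are not known exactly. Their poses are not given: they have to be found in the camera images.
- heel: tan stacked-leather heel on a black rubber bottom layer, loose, 0.08-0.16 kg, upright, D-shaped from above: 60 mm long (x), 52 wide (y), 36 high. Origin on the underside, below the middle of the straight-sided part. Flat face at x = +17, x points out of it; flat parallel sides at y = +-26 from x = -17 to +17; round back to x = -43 mm. Its yaw starts within 0.7 rad of zero.
- jig: green nailing jig, fixed. Origin at table height below the middle of the stop line; x is the pressing direction (away from the robot, yaw within 0.4 rad), z up. Base plate x -115 to +85, y +-60 mm; its top is the bed, at z = 20. Low steel fences on the bed, 5 mm high, x -95 to -5, inner faces y = +-33, outer +-39 mm. Grey spring housing x 30 to 75, y +-26, top at z = 58 mm.
- stop_line (a point): the point at bed height (z = 20 on the jig), midway between the foremost lines of the two stop pins; at the jig's origin in x and y, axes as the jig's. The heel is home when its flat face is at this x, that is, when its origin is 17 mm short of this point.
- stop_left: left (+y) fixed steel stop pin, upright, 12 mm in diameter, 26 mm high above the bed; origin on its axis at bed height, at jig x = +6, y = +18, so that its foremost line is at jig x = 0.
- stop_right: right (-y) fixed steel stop pin, the same, at jig x = +6, y = -18.
- plunger (a joint): travel of the sprung plunger in m along the jig's x: 0 out (rest), 0.015 when its face is level with the stop pins, 0.020 at most. Spring about 3 N at rest and 10.5 N at 0.015; it springs back out when released.
- plunger_face (a point): centre of the plunger's round red face, 16 mm in diameter, which looks to the jig's -x between the pins, 18 mm above the bed; at rest it stands 15 mm before the stop line.
- black_heel: bystander: a black heel of the same shape and size, loose; origin and axes as for the tan heel.
- jar: bystander: amber jar with a yellow cap, 60 mm in diameter, about 85 mm high, loose; origin at the centre of its underside.
- hammer: bystander: hammer lying on the table, loose; origin beneath its middle, x along the handle towards the head.
There are look-alikes about, which are no part of the job. What is meant by the heel is not blue, and is the larger of those in its own colour.

How it is judged:
By the outcome, as a careful person would: the job done as asked, in the order asked, and still so for the second after the job is handed in, while the arm keeps its last pose, push and grip.
It also fails if it takes over 53 s, if anything falls off the work surface, if the arm or the gripper's body presses on something with over 40 N, if the wrist force passes 120 N, or if a joint passes its speed limit or range.

## Working session

There is one attempt and no reset: what is moved stays moved. The work goes in short steps, Python scripts to look and compute and a tool call to move; the robot and the scene stay as the last step left them, time stands still between calls to the robot, and variables do not carry over. Pictures are saved under pics/ and viewed, and the job is handed in when it is done.

Besides the shell and the picture viewer there is one more tool, called after ">>>" in YAML: its name, and indented under it one key for each argument. arm_command: Moves the arm, as the interface text tells. Its arguments: {"type":"object","properties":{"twist":{"type":"array","items":{"type":"array","items":{"type":"number"}}},"xyz":{"type":"array","items":{"type":"array","items":{"type":"number"}}},"grip":{"type":"array","items":{"type":"number"}}},"required":["twist","xyz","grip"]}

```bash
mkdir -p pics; ls; python3 - <<'E'
from plant import env
import cv2,json
for n in ["scene","side","wrist"]:
    i=env.camera_info(n); print(n,i)
    cv2.imwrite(f"pics/a_{n}.png",env.grab_frame(n)[:,:,::-1])
o=env.get_obs(); print(o)
E
```

```text
pics
scene {'intrinsics': array([[393.18851794,   0.        , 251.57790386],
       [  0.        , 393.18851794, 194.95662188],
       [  0.        ,   0.        ,   1.        ]]), 'dist': array([0.02710135, 0.        , 0.        , 0.        , 0.        ]), 'cam_to_world': array([[-0.5472586 ,  0.49718672, -0.67328551,  1.25545806],
       [ 0.83689469,  0.31474428, -0.44782063,  0.51066075],
       [-0.01073771, -0.80854277, -0.58833944,  0.70682716],
       [ 0.        ,  0.        ,  0.        ,  1.        ]])}
side {'intrinsics': array([[352.02668639,   0.        , 257.20801711],
       [  0.        , 352.02668639, 186.58905275],
       [  0.        ,   0.        ,   1.        ]]), 'dist': array([-0.06366154,  0.        ,  0.        ,  0.        ,  0.        ]), 'cam_to_world': array([[ 0.77505457, -0.40344056,  0.48633951,  0.08150002],
       [-0.63148898, -0.46696303,  0.61900501, -0.59323131],
       [-0.02262916, -0.7868807 , -0.6166901 ,  0.60913035],
       [ 0.        ,  0.        ,  0.        ,  1.        ]])}
wrist {'intrinsics': array([[338.84217827,   0.        , 256.
[... 546 characters left out ...]
46e-04,
        7.61110935e+01, -4.21226316e+00]), 'joint_velocities': array([ 0.00387729, -0.16154044, -0.15323419, -0.01571165,  0.08245759,
       -0.01868295]), 'joint_efforts': array([ 4.10486109e-04, -4.57976604e+01, -2.52220345e+01, -1.99778178e-06,
        8.41070112e-03,  4.77567869e-05]), 'eef_pos': array([0.23725105, 0.52316776, 0.20900645]), 'eef_rot': array([[-9.10727390e-01,  4.13007369e-01, -7.30271613e-04],
       [ 4.13008001e-01,  9.10726387e-01, -1.35593455e-03],
       [ 1.05066666e-04, -1.53649475e-03, -9.99998814e-01]]), 'ft_force': array([-0.41975633,  0.68453667, -0.01237394]), 'moment': array([ 0.00527576, -0.0087519 ,  0.01189529]), 'finger_gap': 0.0856207970051764}
```

View pics/a_scene.png

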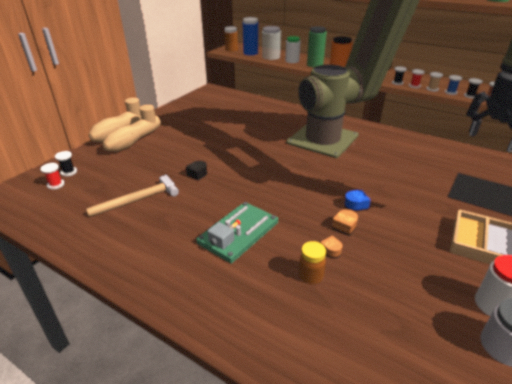

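View pics/a_side.png

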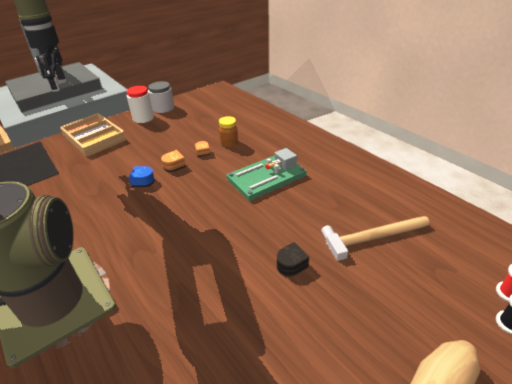

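View pics/a_wrist.png

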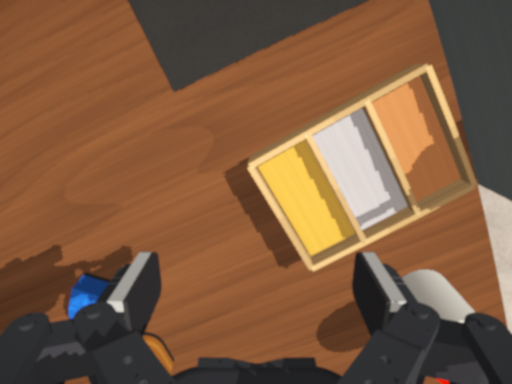

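The scene picture shows three candidate pieces: a blue one at (357,200), a larger tan one at (346,220) and a smaller tan one at (332,246). The jig is at (240,230), the jar at (313,262), the black heel at (197,170) and the hammer at (135,195). The larger tan one fits the description, since it isn't blue and is the bigger of its colour. I'll confirm that in an enlarged crop.

```bash
cat > h.py <<'E'
import numpy as np,cv2
def ray(info,px):
    K=info["intrinsics"];T=info["cam_to_world"]
    u=cv2.undistortPoints(np.array(px,float).reshape(-1,1,2),K,info["dist"]).reshape(-1,2)
    d=np.c_[u,np.ones(len(u))]@T[:3,:3].T
    return T[:3,3],d
def plane(info,px,z):
    o,d=ray(info,px); return o+d*((z-o[2])/d[:,2])[:,None]
def proj(info,P):
    T=np.linalg.inv(info["cam_to_world"]);P=np.array(P,float).reshape(-1,3)
    return cv2.projectPoints(P,cv2.Rodrigues(T[:3,:3])[0],T[:3,3],info["intrinsics"],info["dist"])[0].reshape(-1,2)
def tri(infos,pxs):
    A=np.zeros((3,3));b=np.zeros(3)
    for i,p in zip(infos,pxs):
        o,d=ray(i,[p]);d=d[0]/np.linalg.norm(d[0]);M=np.eye(3)-np.outer(d,d);A+=M;b+=M@o
    return np.linalg.solve(A,b)
E
python3 - <<'E'
from h import *
from plant import env
a=cv2.imread("pics/a_scene.png");b=cv2.imread("pics/a_side.png")
A=cv2.resize(a[185:265,315:380],None,fx=6,fy=6,interpolation=2)
B=cv2.resize(b[130:200,115:225],None,fx=6,fy=6,interpolation=2)
C=cv2.resize(a[195:265,190:290],None,fx=7.5,fy=7.5,interpolation=2)
cv2.imwrite("pics/cA.png",A);cv2.imwrite("pics/cB.png",B);cv2.imwrite("pics/cC.png",C)
D=cv2.resize(b[140:205,220:315],None,fx=8,fy=8,interpolation=2);cv2.imwrite("pics/cD.png",D)
for n,im in(("scene",a),("side",b)):
    hsv=cv2.cvtColor(im,cv2.COLOR_BGR2HSV)
    m=cv2.inRange(hsv,(8,120,150),(20,255,255))
    k,l,s,c=cv2.connectedComponentsWithStats(m)
    for j in range(1,k):
        if s[j,4]>40:print(n,s[j],c[j],plane(env.camera_info(n),[c[j]],.025).round(3))
E
```

```text
scene [   0    0   69  184 7528] [ 23.70855473 100.87991498] [[ 0.423 -1.238  0.025]]
scene [   23     0   137   149 10956] [86.91073384 64.4494341 ] [[-0.054 -1.42   0.025]]
scene [ 86 184  75  31 153] [120.18954248 196.96078431] [[ 0.69  -0.329  0.025]]
scene [ 91 188  74  27 174] [127.2816092  201.00574713] [[ 0.693 -0.296  0.025]]
scene [334 209  25  22 333] [346.96396396 217.54054054] [[0.424 0.268 0.025]]
scene [454 209  58  44 897] [472.5696767  229.56187291] [[0.297 0.558 0.025]]
scene [301 235  42  21 307] [330.04885993 243.9218241 ] [[0.545 0.272 0.025]]
scene [313 256  13  11  68] [320.55882353 262.38235294] [[0.615 0.279 0.025]]
side [222  82  23  11  46] [232.82608696  86.95652174] [[0.899 0.595 0.025]]
side [ 194   85  318  190 8440] [356.77227488 184.9707346 ] [[ 0.75  -0.177  0.025]]
side [181  94  56  38 366] [205.8579235  109.31693989] [[0.695 0.488 0.025]]
side [175 100  45  43 378] [197.27513228 123.32539683] [[0.611 0.413 0.025]]
side [123 111  22  20  71] [131.45070423 118.90140845] [[0.447 0.609 0.025]]
side [280 110  58  28 157] [309.01273885 124.2866242 ] [[0
[... 2580 characters left out ...]
22  69] [479.94202899 311.7826087 ] [[ 0.618 -0.573  0.025]]
side [431 306  23  17  47] [442.12765957 314.        ] [[ 0.56  -0.527  0.025]]
side [118 311   8  11  45] [121.35555556 316.66666667] [[ 0.101 -0.146  0.025]]
side [256 314  46  52 263] [276.96958175 339.70342205] [[ 0.295 -0.365  0.025]]
side [110 316   9   8  42] [114.45238095 319.64285714] [[ 0.088 -0.144  0.025]]
side [460 330  52  40 164] [490.75609756 353.18902439] [[ 0.553 -0.623  0.025]]
side [157 345  31  39 297] [170.21212121 368.98316498] [[ 0.125 -0.291  0.025]]
side [259 355  28  29 215] [272.14883721 369.93488372] [[ 0.254 -0.399  0.025]]
side [282 362  21  22  49] [293.10204082 374.24489796] [[ 0.275 -0.426  0.025]]
```

View pics/cA.png

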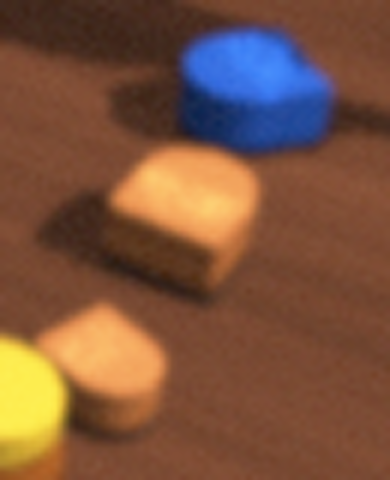

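View pics/cB.png

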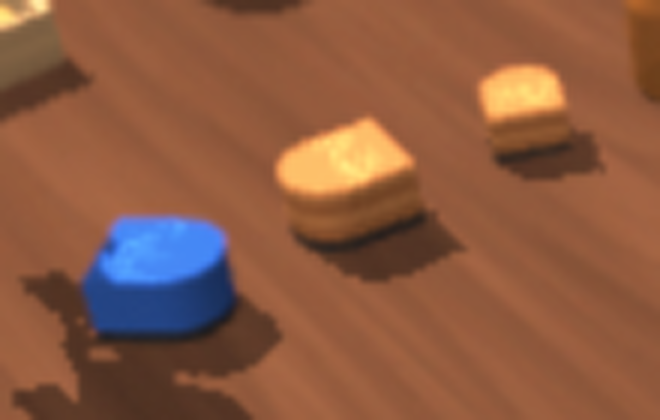

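View pics/cC.png

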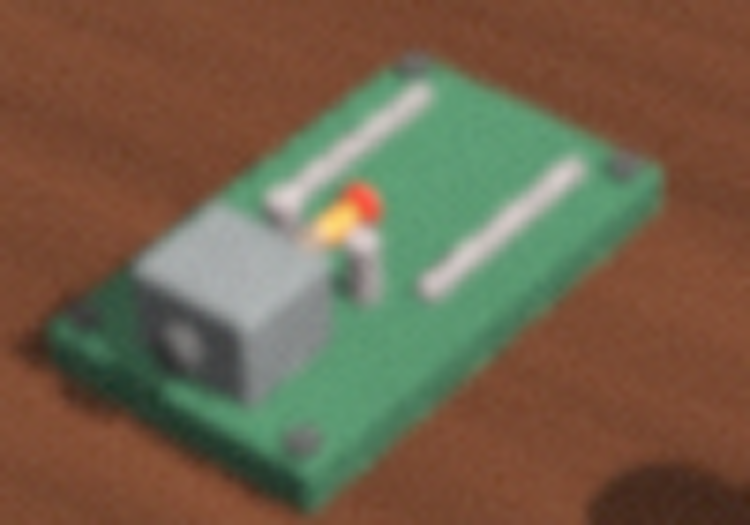

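View pics/cD.png

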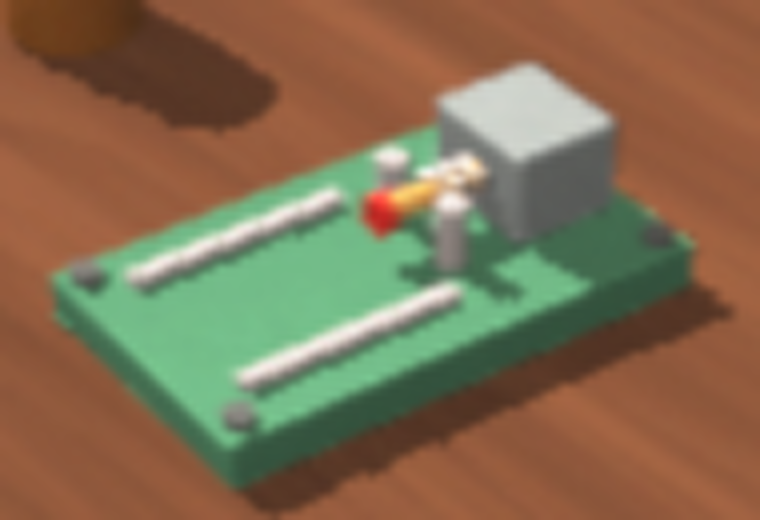

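The larger tan piece is confirmed: black-bottomed and D-shaped at scene (346,219) / side (172,160). Its flat face points away from the robot. Next is a first fix on the heel and jig.

```bash
python3 - <<'E'
from h import *
from plant import env
S=env.camera_info("scene");D=env.camera_info("side")
c=lambda p,f,o:(np.array(p)+.5)/f-.5+np.array(o)
A=lambda *p:c(p,6,(315,185)); B=lambda *p:c(p,6,(115,130)); C=lambda *p:c(p,7.5,(190,195)); Dd=lambda *p:c(p,8,(220,140))
print("heel corners scene",plane(S,[A(107,203),A(210,247)],.036).round(4))
print("heel corners side",plane(D,[B(370,118),B(417,160)],.036).round(4))
print("jig sc",plane(S,[C(415,52),C(664,172),C(310,490),C(48,325)],.02).round(4))
print("jig sd",plane(D,[Dd(52,278),Dd(236,452),Dd(695,245)],.02).round(4))
print("plunger",tri([S,D],[C(362,205),Dd(382,212)]).round(4))
# pin tops
print("pins",plane(S,[C(285,200),C(366,240)],.046).round(4),plane(D,[Dd(452,203),Dd(390,158)],.046).round(4))
# hammer/black heel/jar heights known
E
```

```text
heel corners scene [[0.4614 0.2405 0.036 ]
 [0.4653 0.2902 0.036 ]]
heel corners side [[0.462  0.2915 0.036 ]
 [0.4605 0.2402 0.036 ]]
jig sc [[ 0.5069 -0.0108  0.02  ]
 [ 0.5186  0.1071  0.02  ]
 [ 0.7198  0.0918  0.02  ]
 [ 0.7043 -0.0304  0.02  ]]
jig sd [[ 0.5147  0.1002  0.02  ]
 [ 0.5044 -0.0192  0.02  ]
 [ 0.7015 -0.0352  0.02  ]]
plunger [0.6123 0.0361 0.038 ]
pins [[0.6307 0.0185 0.046 ]
 [0.6331 0.0546 0.046 ]] [[0.628  0.0138 0.046 ]
 [0.6301 0.0497 0.046 ]]
```

```bash
cat >> h.py <<'E'
from scipy.spatial.transform import Rotation as Ro
def target_R(yaw):  # tool down, tool y along heel/jig y axis at yaw; tool x = -heel x
    c,s=np.cos(yaw),np.sin(yaw)
    return np.array([[-c,-s,0],[-s,c,0],[0,0,-1.]])
def rel(o,p,yaw):
    R=o["eef_rot"]; print("xyz mm",(R.T@(np.array(p)-o["eef_pos"])*1000).round(1),
      "twist",Ro.from_matrix(R.T@target_R(yaw)).as_rotvec(degrees=True).round(2))
E
python3 - <<'E'
from h import *
from plant import env
rel(env.get_obs(),[.445,.266,.20],-.05)
E
```

```text
xyz mm [-295.4 -148.4    9.2] twist [-9.000e-02 -2.000e-02 -2.153e+01]
```

>>> arm_command:
  twist:
    - [0,0,-7]
    - [0,0,-14]
    - [0,0,-21.5]
    - [0,0,-21.5]
    - [0,0,-21.5]
    - [0,0,-21.5]
    - [0,0,-21.5]
    - [0,0,-21.5]
    - [0,0,-21.5]
    - [0,0,-21.5]
    - [0,0,-21.5]
    - [0,0,-21.5]
    - [0,0,-21.5]
    - [0,0,-21.5]
    - [0,0,-21.5]
    - [0,0,-21.5]
  xyz:
    - [-30,-15,1]
    - [-60,-30,2]
    - [-90,-45,3]
    - [-120,-60,4]
    - [-150,-75,5]
    - [-180,-90,6]
    - [-210,-105,7]
    - [-240,-120,8]
    - [-270,-135,9]
    - [-295,-148,9]
    - [-295,-148,9]
    - [-295,-148,9]
    - [-295,-148,9]
    - [-295,-148,9]
    - [-295,-148,9]
    - [-295,-148,9]
  grip: [-1,-1,-1,-1,-1,-1,-1,-1,-1,-1,-1,-1,-1,-1,-1,-1]

```text
t: 1.48
eef_pos: [0.4443, 0.2679, 0.2007]
eef_rot: [[-0.999, 0.049, -0.0], [0.049, 0.999, 0.0], [0.0, 0.0, -1.0]]
ft_force: [-0.0, -0.5, -0.6]
finger_gap: 0.0854
```

```bash
python3 - <<'E'
from h import *
from plant import env
import pickle
o=env.get_obs();W=env.camera_info("wrist");im=env.grab_frame("wrist")[:,:,::-1]
print(o["eef_pos"],o["ft_force"]);pickle.dump((o,W),open("w1.pkl","wb"))
cv2.imwrite("pics/w1.png",im)
cv2.imwrite("pics/w1b.png",cv2.resize(im,(768,576),interpolation=2))
E
```

```text
[0.44434082 0.26788556 0.20070089] [-0.00147201 -0.53879762 -0.64841451]
```

View pics/w1b.png

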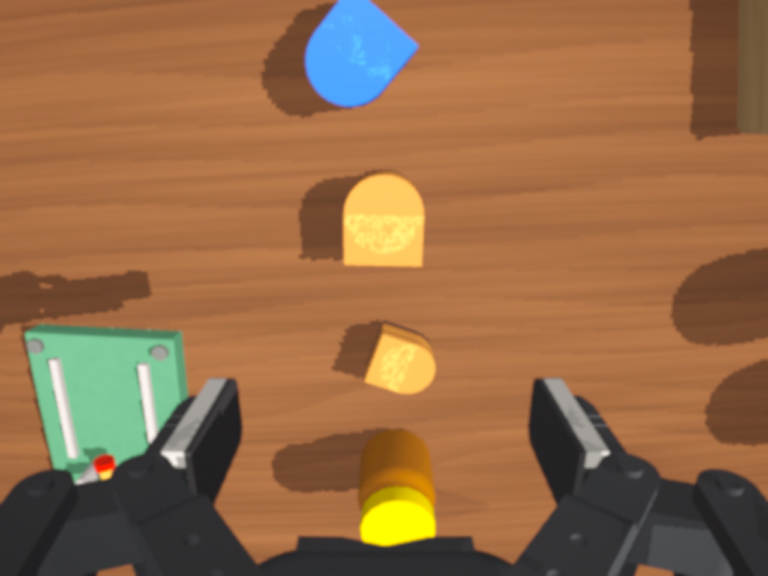

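The wrist view shows the heel between the fingers, with its flat face at the bottom, at enlarged (344,266) to (423,267). The jig is at lower left. The heel is the brightest tan region, so I'll segment it.

```bash
python3 - <<'E'
from h import *
import pickle
o,W=pickle.load(open("w1.pkl","rb"))
im=cv2.imread("pics/w1.png");hsv=cv2.cvtColor(im,cv2.COLOR_BGR2HSV)
print(hsv[160,255],hsv[130,255],hsv[100,100])
m=cv2.inRange(hsv,(8,100,200),(25,255,255))
m[:,:200]=0;m[:,310:]=0;m[:105]=0;m[190:]=0
cs=max(cv2.findContours(m,0,1)[0],key=cv2.contourArea)[:,0].astype(float)
print(cv2.boundingRect(cs.astype(np.int32)))
P=plane(W,cs,.036)[:,:2]
(c,(w,h),a)=cv2.minAreaRect((P*1000).astype(np.float32));print(c,w,h,a)
# side edges in metric
for nm,sel in (("y+",(P[:,1]>P[:,1].max()-.008)),("y-",(P[:,1]<P[:,1].min()+.008)),("front",P[:,0]>P[:,0].max()-.004)):
    pass
x1=P[:,0].max()
ss=(P[:,0]<x1-.004)&(P[:,0]>x1-.032)
mid=np.median(P[:,1])
for s in (1,-1):
    q=P[ss&(s*(P[:,1]-P[:,1].mean())>.015)];f=np.polyfit(q[:,0],q[:,1],1);print("side",s,f,np.polyval(f,x1-.017))
q=P[(P[:,0]>x1-.004)];q=q[abs(q[:,1]-q[:,1].mean())<.02];f=np.polyfit(q[:,1],q[:,0],1);print("front",f,np.polyval(f,q[:,1].mean()),x1,P[:,0].min())
E
```

```text
[ 22 147 255] [ 20 157 255] [ 12 153 167]
(228, 116, 56, 62)
(430.1493225097656, 266.86761474609375) 54.293601989746094 61.44960021972656 86.19194030761719
side 1 [-0.0535809   0.31643858] 0.292612568439242
side -1 [-0.0804759   0.27552266] 0.2397371566705626
front [0.04889041 0.44743749] 0.46046719019855575 0.4616735441894575 0.3993834528936097
```

```bash
python3 - <<'E'
from h import *
from plant import env
rel(env.get_obs(),[.443,.266,.006],-.064)
E
```

```text
xyz mm [  1.3  -1.9 194.7] twist [ 0.   -0.01  0.86]
```

>>> arm_command:
  twist:
    - [0,0,0.9]
    - [0,0,0.9]
    - [0,0,0.9]
    - [0,0,0.9]
    - [0,0,0.9]
    - [0,0,0.9]
    - [0,0,0.9]
    - [0,0,0.9]
    - [0,0,0.9]
    - [0,0,0.9]
    - [0,0,0.9]
    - [0,0,0.9]
  xyz:
    - [1,-2,25]
    - [1,-2,50]
    - [1,-2,75]
    - [1,-2,100]
    - [1,-2,125]
    - [1,-2,145]
    - [1,-2,160]
    - [1,-2,175]
    - [1,-2,187]
    - [1,-2,195]
    - [1,-2,195]
    - [1,-2,195]
  grip: [-1,-1,-1,-1,-1,-1,-1,-1,-1,-1,-1,-1]

```text
t: 2.53
eef_pos: [0.4437, 0.2654, 0.0056]
eef_rot: [[-0.998, 0.066, -0.001], [0.066, 0.998, -0.0], [0.001, -0.0, -1.0]]
ft_force: [0.3, -0.3, -0.2]
finger_gap: 0.0856
```

>>> arm_command:
  twist:
    - [0,0,0]
    - [0,0,0]
    - [0,0,0]
    - [0,0,0]
    - [0,0,0]
    - [0,0,0]
    - [0,0,0]
    - [0,0,0]
    - [0,0,0]
    - [0,0,0]
  xyz:
    - [0,0,0]
    - [0,0,0]
    - [0,0,0]
    - [0,0,0]
    - [0,0,0]
    - [0,0,0]
    - [0,0,0]
    - [0,0,0]
    - [0,0,0]
    - [0,0,0]
  grip: [1,1,1,1,1,1,1,1,1,1]

```text
t: 3.37
eef_pos: [0.4447, 0.2655, 0.0072]
eef_rot: [[-0.998, 0.067, 0.002], [0.067, 0.998, 0.001], [-0.002, 0.001, -1.0]]
ft_force: [-1.3, -0.5, 7.1]
finger_gap: 0.0495
```

```bash
python3 - <<'E'
from h import *
from plant import env
import pickle
o=env.get_obs();W=env.camera_info("wrist");im=env.grab_frame("wrist")[:,:,::-1]
print(o["t"],o["eef_pos"],o["ft_force"],o["moment"],o["finger_gap"]);pickle.dump((o,W),open("w2.pkl","wb"))
cv2.imwrite("pics/w2.png",im)
E
```

```text
3.3667 [0.44473343 0.26554781 0.00716073] [-1.27131618 -0.48096941  7.10334833] [-0.0095802   0.18903375 -0.05749001] 0.0494890512076942
```

View pics/w2.png

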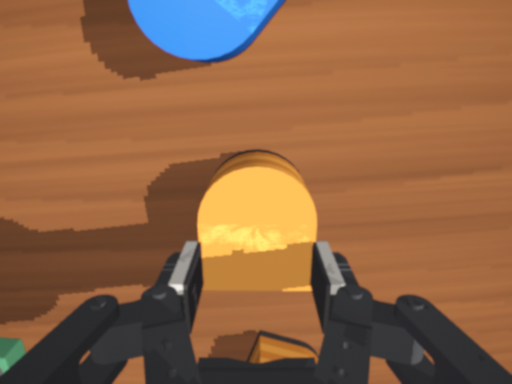

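The heel is held (gap 49 mm). Its flat face is square between the fingers at row 290. I'll lift it, then view the jig from above with the wrist camera.

>>> arm_command:
  twist:
    - [0,0,0]
    - [0,0,0]
    - [0,0,0]
    - [0,0,0]
    - [0,0,0]
    - [0,0,0]
    - [0,0,0]
    - [0,0,0]
    - [0,0,0]
    - [0,0,0]
    - [0,0,0]
  xyz:
    - [0,0,-5]
    - [0,0,-15]
    - [0,0,-30]
    - [0,0,-50]
    - [0,0,-75]
    - [0,0,-100]
    - [0,0,-130]
    - [0,0,-160]
    - [0,0,-185]
    - [0,0,-200]
    - [0,0,-200]
  grip: [1,1,1,1,1,1,1,1,1,1,1]

```text
t: 4.33
eef_pos: [0.4462, 0.2662, 0.2105]
eef_rot: [[-0.998, 0.066, 0.008], [0.066, 0.998, 0.004], [-0.008, 0.004, -1.0]]
ft_force: [0.3, 1.4, -1.7]
finger_gap: 0.0493
```

```bash
python3 - <<'E'
from h import *
from plant import env
o=env.get_obs();print(o["ft_force"],o["moment"],o["finger_gap"])
rel(o,[.665,.035,.23],-.09)
E
```

```text
[ 0.31926346  1.35410524 -1.73157502] [ 0.01089626 -0.01885409  0.04937857] 0.04929491680329667
xyz mm [-233.8 -216.1  -18.7] twist [0.25 0.43 1.36]
```

>>> arm_command:
  twist:
    - [0,0,0]
    - [0,0,0]
    - [0,0,0.5]
    - [0,0,1]
    - [0,0,1.4]
    - [0,0,1.4]
    - [0,0,1.4]
    - [0,0,1.4]
    - [0,0,1.4]
    - [0,0,1.4]
    - [0,0,1.4]
    - [0,0,1.4]
    - [0,0,1.4]
    - [0,0,1.4]
    - [0,0,1.4]
    - [0,0,1.4]
  xyz:
    - [-10,-9,-1]
    - [-30,-28,-3]
    - [-55,-51,-6]
    - [-80,-74,-9]
    - [-105,-97,-12]
    - [-130,-120,-14]
    - [-155,-143,-16]
    - [-180,-166,-18]
    - [-205,-189,-19]
    - [-222,-205,-19]
    - [-231,-213,-19]
    - [-234,-216,-19]
    - [-234,-216,-19]
    - [-234,-216,-19]
    - [-234,-216,-19]
    - [-234,-216,-19]
  grip: [1,1,1,1,1,1,1,1,1,1,1,1,1,1,1,1]

```text
t: 5.67
eef_pos: [0.662, 0.0355, 0.2249]
eef_rot: [[-0.996, 0.089, -0.001], [0.089, 0.996, 0.0], [0.001, 0.0, -1.0]]
ft_force: [-0.4, -0.2, -2.3]
finger_gap: 0.0497
```

```bash
python3 - <<'E'
from h import *
from plant import env
import pickle
o=env.get_obs();W=env.camera_info("wrist");im=env.grab_frame("wrist")[:,:,::-1]
print(o["t"],o["eef_pos"],o["eef_rot"].round(4),o["ft_force"],o["finger_gap"]);pickle.dump((o,W),open("w3.pkl","wb"))
cv2.imwrite("pics/w3.png",im)
cv2.imwrite("pics/w3b.png",cv2.resize(im,(768,576),interpolation=2))
E
```

```text
5.6667 [0.66203867 0.03545958 0.22488853] [[-9.96e-01  8.89e-02 -6.00e-04]
 [ 8.89e-02  9.96e-01  4.00e-04]
 [ 6.00e-04  3.00e-04 -1.00e+00]] [-0.42637464 -0.22315609 -2.34545406] 0.049727399746916416
```

View pics/w3b.png

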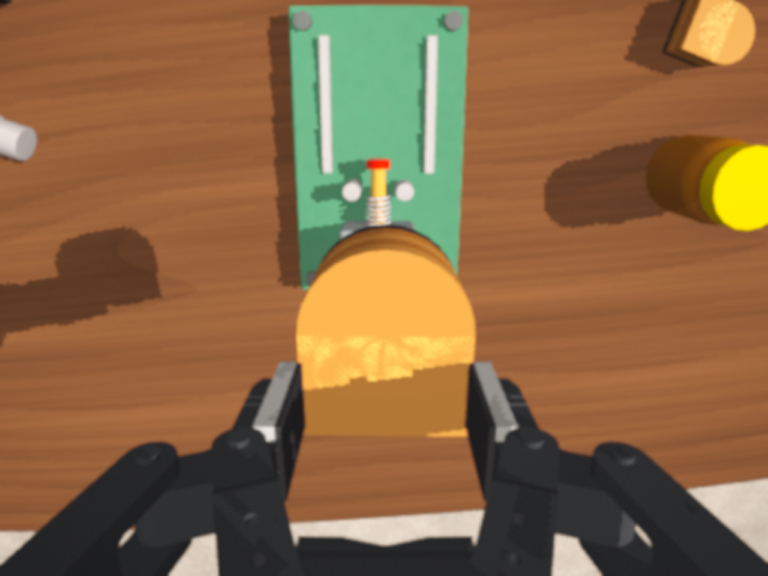

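This view shows the whole jig: pin tops at enlarged (351,190) and (405,191), red face at (378,164), plate front corners at (290,6) and (469,6), and fences at x = 325 and 430. The heel's flat face is at row ~436.

```bash
python3 - <<'E'
from h import *
im=cv2.imread("pics/w3.png")
cv2.imwrite("pics/w3c.png",cv2.resize(im[0:140,185:320],None,fx=4.2,fy=4.2,interpolation=2))
cv2.imwrite("pics/w3d.png",cv2.resize(im[220:310,185:330],None,fx=5,fy=5,interpolation=2))
E
```

```text
(no output)
```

View pics/w3c.png

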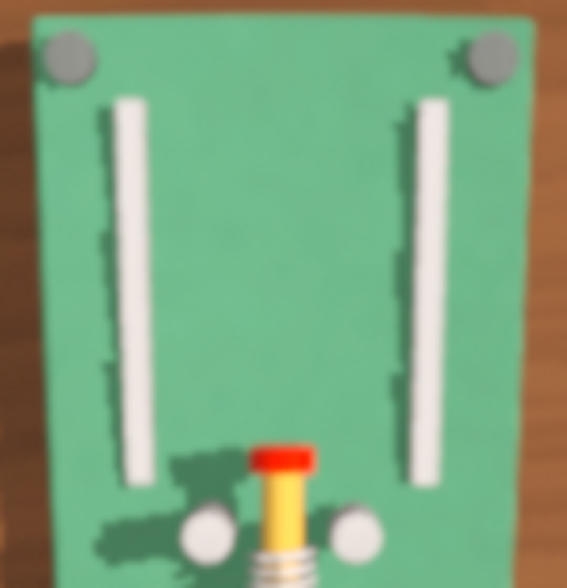

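View pics/w3d.png

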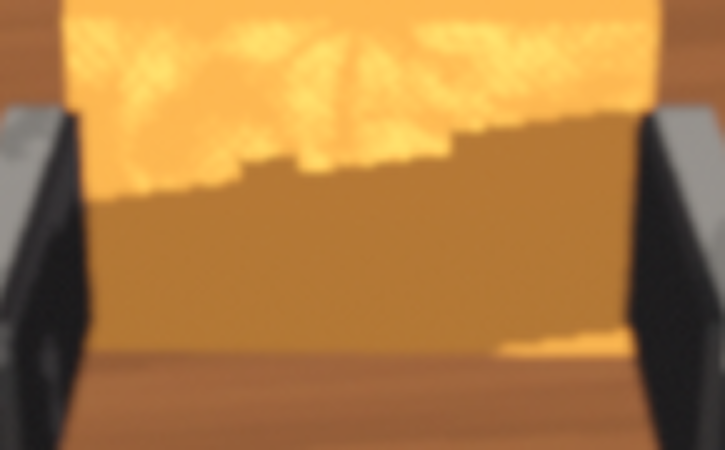

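```bash
python3 - <<'E'
from h import *
import pickle
o,W=pickle.load(open("w3.pkl","rb"))
c=lambda p:(np.array(p)+.5)/4.2-.5+np.array((185,0))
d=lambda p:(np.array(p)+.5)/5-.5+np.array((185,220))
def sh(n,px,z):
    P=plane(W,[c(p) for p in px],z);print(n,(P*1000).round(1).tolist());return P[:,:2]
pl=sh("plate front L.. (img left=-y)",[(33,20),(535,20)],.02)
pi=sh("pins",[(208,538),(357,538)],.046)
f=sh("fence in: L top,L bot,R top,R bot",[(147,99),(154,486),(418,99),(410,486)],.025)
fc=sh("fence mid",[(130,99),(139,486),(433,99),(425,486)],.025)
r=sh("red face",[(284,448)],.046)
ang=lambda v:np.arctan2(v[1],v[0])
for v in (pl[1]-pl[0],pi[1]-pi[0],fc[2]-fc[0],fc[3]-fc[1]):print("y dist",np.linalg.norm(v),"yaw",ang(v)-np.pi/2)
for v in (fc[1]-fc[0],fc[3]-fc[2]):print("x dist",np.linalg.norm(v),"yaw",ang(v))
yaw=np.mean([ang(v)-np.pi/2 for v in(pl[1]-pl[0],fc[2]-fc[0],fc[3]-fc[1])]+[ang(v) for v in (fc[1]-fc[0],fc[3]-fc[2])])
ux=np.array([np.cos(yaw),np.sin(yaw)])
print("yaw",yaw)
print("O plate",pl.mean(0)+.115*ux,"O pins",pi.mean(0)-.006*ux,"O fence",fc[[0,2]].mean(0)+.095*ux,fc[[1,3]].mean(0)+.005*ux,"O red",r[0]+.015*ux)
# heel face in tool frame
h=plane(W,[d((88,352)),d((632,356))],o["eef_pos"][2]+.0288)
print("face width",np.linalg.norm(h[1]-h[0]))
print("tool frame",((h-o["eef_pos"])@o["eef_rot"]*1000).round(1))
g=h[1]-h[0];print("heel yaw",ang(g)-np.pi/2,"tool yaw",ang(o["eef_rot"][:,1])-np.pi/2)
# from w2
o2,W2=pickle.load(open("w2.pkl","rb"))
h=plane(W2,[(202.5,290),(312,291)],.036);print("w2",((h-o2["eef_pos"])@o2["eef_rot"]*1000).round(1))
E
```

```text
plate front L.. (img left=-y) [[505.4, -15.1, 20.0], [516.1, 103.4, 20.0]]
pins [[628.6, 15.2, 46.0], [631.8, 50.9, 46.0]]
fence in: L top,L bot,R top,R bot [[526.5, 10.3, 25.0], [617.1, 1.4, 25.0], [532.3, 74.0, 25.0], [622.9, 65.8, 25.0]]
fence mid [[526.1, 6.3, 25.0], [616.7, -2.4, 25.0], [532.6, 77.6, 25.0], [623.2, 69.6, 25.0]]
red face [[609.1, 35.4, 46.0]]
y dist 0.1190509311427874 yaw -0.0900160347042751
y dist 0.035816700484259466 yaw -0.08946352544110736
y dist 0.071608181628034 yaw -0.09004412597869549
y dist 0.07225178167848297 yaw -0.08953629310083988
x dist 0.09101219761404158 yaw -0.09471684840943216
x dist 0.09097477414694069 yaw -0.08764436455344563
yaw -0.09039153334933765
O plate [0.62532846 0.03375642] O pins [0.62420283 0.03360768] O fence [0.62396449 0.0333337 ] [0.62494684 0.0331725 ] O red [0.62400322 0.03403356]
face width 0.051366174169960296
tool frame [[-15.2 -26.3 -28.8]
 [-15.7  25.  -28.8]]
heel yaw -0.09806570293529937 tool yaw -0.08898974110633584
w2 [[-15.2 -26.2 -28.8]
 [-15.8  25.5 -28.8]]
```

The jig fix is consistent to about 1 mm across plate, pins, fences and red face: origin (0.6245, 0.0335), yaw −0.090. The heel's face is 15.5 mm ahead of the TCP. Next I'll move above the bed with the face 15 mm short of the plunger.

```bash
cat >> h.py <<'E'
JY=-.0903; JO=np.array([.6245,.0335]); UX=np.array([np.cos(JY),np.sin(JY)]);UY=np.array([-UX[1],UX[0]])
def jig(face,z): # TCP for face at jig x=face (m); heel bottom = z-.0072
    return np.r_[JO+UX*(face-.0155)+UY*.0004,z]
def rep(o):
    d=o["eef_pos"][:2]-JO; print("t",o["t"],"face x mm",(d@UX*1000+15.5).round(2),"y",(d@UY*1000).round(2),"z",(o["eef_pos"][2]*1000).round(2),
     "Fjig",(np.array([UX@o["ft_force"][:2],UY@o["ft_force"][:2],o["ft_force"][2]])).round(2),"M",o["moment"].round(2),"gap",round(o["finger_gap"],4),
     "dyaw",(np.arctan2(o["eef_rot"][1,1],o["eef_rot"][0,1])-np.pi/2-JY).round(4),"tilt",o["eef_rot"][2,:2].round(4))
E
python3 - <<'E'
from h import *
from plant import env
o=env.get_obs();rep(o);rel(o,jig(-.030,.060),JY)
E
```

```text
t 5.7167 face x mm 52.97 y 5.25 z 225.08 Fjig [ 1.06  0.38 -1.8 ] M [-0.08  0.04  0.01] gap 0.0497 dyaw 0.0013 tilt [0.     0.0002]
xyz mm [ 83.   -4.8 165.1] twist [ 0.01 -0.    0.07]
```

>>> arm_command:
  twist:
    - [0,0,0]
    - [0,0,0]
    - [0,0,0]
    - [0,0,0]
    - [0,0,0]
    - [0,0,0]
    - [0,0,0]
    - [0,0,0]
    - [0,0,0]
    - [0,0,0]
    - [0,0,0]
    - [0,0,0]
    - [0,0,0]
    - [0,0,0]
    - [0,0,0]
    - [0,0,0]
  xyz:
    - [10,-1,0]
    - [30,-2,5]
    - [55,-3,15]
    - [75,-4,30]
    - [83,-5,50]
    - [83,-5,75]
    - [83,-5,100]
    - [83,-5,120]
    - [83,-5,138]
    - [83,-5,152]
    - [83,-5,160]
    - [83,-5,165]
    - [83,-5,165]
    - [83,-5,165]
    - [83,-5,165]
    - [83,-5,165]
  grip: [1,1,1,1,1,1,1,1,1,1,1,1,1,1,1,1]

```text
t: 7.05
eef_pos: [0.5809, 0.0366, 0.0608]
eef_rot: [[-0.996, 0.091, 0.002], [0.091, 0.996, -0.0], [-0.002, 0.0, -1.0]]
ft_force: [0.5, -0.3, -1.9]
finger_gap: 0.0494
```

```bash
python3 - <<'E'
from h import *
from plant import env
o=env.get_obs();rep(o);rel(o,jig(-.030,.030),JY)
a=env.grab_frame("side")[:,:,::-1]
cv2.imwrite("pics/s4.png",cv2.resize(a[90:210,200:340],None,fx=5,fy=5,interpolation=2)[:600])
E
```

```text
t 7.05 face x mm -28.2 y -0.84 z 60.82 Fjig [ 0.57 -0.23 -1.88] M [-0.01  0.02  0.01] gap 0.0494 dyaw -0.0004 tilt [-0.0022  0.0002]
xyz mm [ 1.9  1.2 30.8] twist [ 0.01  0.13 -0.02]
```

View pics/s4.png

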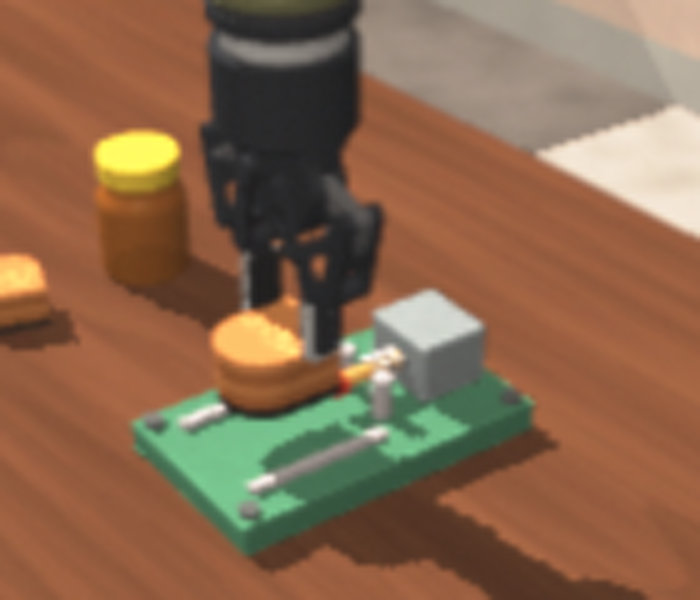

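The heel hangs level over the bed between the fences, clear of the plunger. I'll lower it onto the bed now, in small final steps.

>>> arm_command:
  twist:
    - [0,0.1,0]
    - [0,0.1,0]
    - [0,0.1,0]
    - [0,0.1,0]
    - [0,0.1,0]
    - [0,0.1,0]
    - [0,0.1,0]
  xyz:
    - [2,1,8]
    - [2,1,16]
    - [2,1,24]
    - [2,1,29]
    - [2,1,31]
    - [2,1,31]
    - [2,1,31]
  grip: [1,1,1,1,1,1,1]

```text
t: 7.68
eef_pos: [0.5781, 0.0377, 0.0284]
eef_rot: [[-0.996, 0.091, -0.002], [0.091, 0.996, 0.0], [0.002, -0.0, -1.0]]
ft_force: [0.3, -0.9, -1.1]
finger_gap: 0.0494
```

```bash
python3 - <<'E'
from h import *
from plant import env
o=env.get_obs();rep(o);rel(o,jig(-.030,.0270),JY)
E
```

```text
t 7.6833 face x mm -31.06 y 0.04 z 28.35 Fjig [ 0.34 -0.85 -1.05] M [-0.07  0.02  0.04] gap 0.0494 dyaw -0.0004 tilt [ 0.0021 -0.    ]
xyz mm [-1.1  0.4  1.4] twist [-0.   -0.12 -0.02]
```

>>> arm_command:
  twist:
    - [0,0,0]
    - [0,0,0]
    - [0,0,0]
    - [0,0,0]
  xyz:
    - [0,0,0.5]
    - [0,0,1]
    - [0,0,1.5]
    - [0,0,1.5]
  grip: [1,1,1,1]

```text
t: 8.02
eef_pos: [0.5783, 0.0377, 0.0273]
eef_rot: [[-0.996, 0.091, -0.001], [0.091, 0.996, 0.0], [0.001, 0.0, -1.0]]
ft_force: [0.0, 0.3, -1.8]
finger_gap: 0.0491
```

```bash
python3 - <<'E'
from h import *
from plant import env
o=env.get_obs();rep(o);rel(o,jig(-.030,.0270),JY)
E
```

```text
t 8.0167 face x mm -30.91 y 0.06 z 27.27 Fjig [ 0.02  0.34 -1.82] M [ 0.   -0.02  0.01] gap 0.0491 dyaw -0.0004 tilt [0.0014 0.    ]
xyz mm [-0.9  0.3  0.3] twist [ 0.   -0.08 -0.03]
```

Not touching yet, so I'll go lower.

>>> arm_command:
  twist:
    - [0,0,0]
    - [0,0,0]
    - [0,0,0]
    - [0,0,0]
  xyz:
    - [0,0,0.5]
    - [0,0,1]
    - [0,0,1.5]
    - [0,0,1.5]
  grip: [1,1,1,1]

```text
t: 8.35
eef_pos: [0.5784, 0.0377, 0.0272]
eef_rot: [[-0.996, 0.091, -0.001], [0.091, 0.996, 0.0], [0.001, 0.0, -1.0]]
ft_force: [-2.2, 0.8, 8.8]
finger_gap: 0.0498
```

```bash
python3 - <<'E'
from h import *
from plant import env
o=env.get_obs();rep(o)
E
```

```text
t 8.35 face x mm -30.84 y 0.05 z 27.19 Fjig [-2.23  0.58  8.78] M [ 0.05  0.42 -0.01] gap 0.0498 dyaw -0.0004 tilt [0.0007 0.    ]
```

The heel is in contact with the bed at about 10 N, and z = 27.2 mm matches the 27.2 expected. Next I'll slide it forward against the plunger.

>>> arm_command:
  twist:
    - [0,0,0]
    - [0,0,0]
    - [0,0,0]
    - [0,0,0]
    - [0,0,0]
    - [0,0,0]
    - [0,0,0]
    - [0,0,0]
    - [0,0,0]
    - [0,0,0]
    - [0,0,0]
  xyz:
    - [-3,0.2,-0.2]
    - [-6,0.3,-0.2]
    - [-9,0.3,-0.2]
    - [-12,0.3,-0.2]
    - [-15,0.3,-0.2]
    - [-18,0.3,-0.2]
    - [-21,0.3,-0.2]
    - [-23,0.3,-0.2]
    - [-25,0.3,-0.2]
    - [-26,0.3,-0.2]
    - [-26,0.3,-0.2]
  grip: [1,1,1,1,1,1,1,1,1,1,1]

```text
t: 9.27
eef_pos: [0.5929, 0.0365, 0.028]
eef_rot: [[-0.996, 0.091, -0.021], [0.091, 0.996, 0.001], [0.021, -0.001, -1.0]]
ft_force: [-22.2, 0.9, 33.4]
finger_gap: 0.0497
```

```bash
python3 - <<'E'
from h import *
from plant import env
o=env.get_obs();rep(o)
E
```

```text
t 9.2667 face x mm -16.28 y 0.13 z 28.01 Fjig [-22.2   -1.07  33.43] M [ 0.22  4.37 -0.17] gap 0.0497 dyaw -0.0006 tilt [ 0.0208 -0.0007]
```

The heel is blocked: 22 N back and 33 N up with the face at −16 mm. I'll look before going on.

```bash
python3 - <<'E'
from h import *
from plant import env
a=env.grab_frame("side")[:,:,::-1]
cv2.imwrite("pics/s5.png",cv2.resize(a[120:205,220:320],None,fx=7,fy=7,interpolation=2))
a=env.grab_frame("scene")[:,:,::-1]
cv2.imwrite("pics/c5.png",cv2.resize(a[175:265,185:295],None,fx=6.5,fy=6.5,interpolation=2))
a=env.grab_frame("wrist")[:,:,::-1]
cv2.imwrite("pics/w5.png",a)
E
```

```text
(no output)
```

View pics/s5.png

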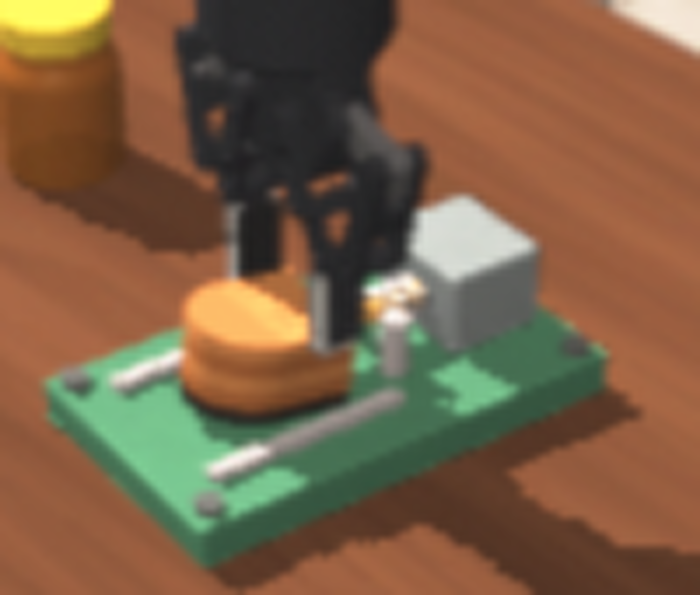

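View pics/c5.png

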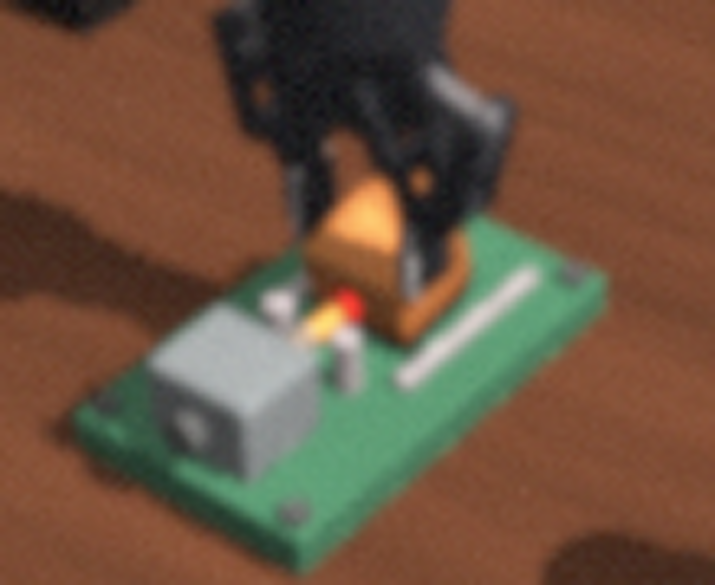

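View pics/w5.png

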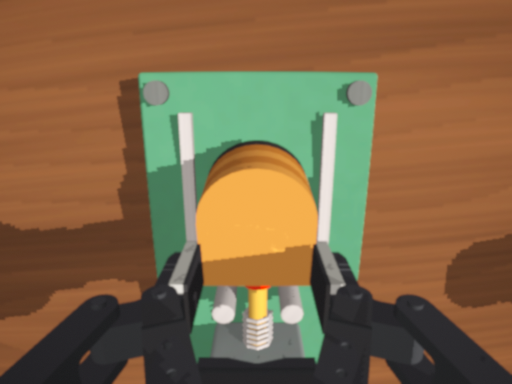

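The pictures show the heel seated between the fences with nothing in the way except the plunger. The block is friction: the compliant wrist tipped 1.2° nose-down and dug into the bed. I'll unload upwards a little and pull back.

>>> arm_command:
  twist:
    - [0,0,0]
    - [0,0,0]
    - [0,0,0]
    - [0,0,0]
    - [0,0,0]
    - [0,0,0]
  xyz:
    - [5,0,-0.5]
    - [10,0,-1]
    - [14,0,-1.5]
    - [14,0,-1.8]
    - [14,0,-1.8]
    - [14,0,-1.8]
  grip: [1,1,1,1,1,1]

```text
t: 9.92
eef_pos: [0.5899, 0.037, 0.0276]
eef_rot: [[-0.996, 0.091, -0.003], [0.091, 0.996, 0.0], [0.003, 0.0, -1.0]]
ft_force: [-1.6, 0.7, 2.8]
finger_gap: 0.0493
```

```bash
python3 - <<'E'
from h import *
from plant import env
o=env.get_obs();rep(o)
E
```

```text
t 9.9167 face x mm -19.31 y 0.39 z 27.6 Fjig [-1.66  0.52  2.81] M [ 0.09  0.46 -0.02] gap 0.0493 dyaw -0.0004 tilt [0.0028 0.    ]
```

>>> arm_command:
  twist:
    - [0,0,0]
    - [0,-0.1,0]
    - [0,-0.2,0]
    - [0,-0.3,0]
    - [0,-0.3,0]
    - [0,-0.4,0]
    - [0,-0.4,0]
    - [0,-0.4,0]
    - [0,-0.4,0]
  xyz:
    - [0,0,-0.5]
    - [0,0,-1]
    - [-2,0.3,-1]
    - [-5,0.4,-1]
    - [-8,0.4,-1]
    - [-11,0.4,-1]
    - [-13,0.4,-1]
    - [-13,0.4,-1]
    - [-13,0.4,-1]
  grip: [1,1,1,1,1,1,1,1,1]

```text
t: 10.67
eef_pos: [0.6014, 0.0364, 0.0284]
eef_rot: [[-0.996, 0.091, 0.002], [0.091, 0.996, -0.0], [-0.002, -0.0, -1.0]]
ft_force: [-6.1, 0.8, 2.7]
finger_gap: 0.0493
```

```bash
python3 - <<'E'
from h import *
from plant import env
o=env.get_obs();rep(o)
E
```

```text
t 10.6667 face x mm -7.72 y 0.76 z 28.38 Fjig [-6.19  0.28  2.65] M [ 0.14  0.83 -0.01] gap 0.0493 dyaw -0.0004 tilt [-0.002  -0.0001]
```

The plunger is yielding as modelled (6.2 N at 7.3 mm). I'll continue to the pins.

>>> arm_command:
  twist:
    - [0,0,0]
    - [0,0,0]
    - [0,-0.1,0]
    - [0,-0.1,0]
    - [0,-0.1,0]
    - [0,-0.1,0]
    - [0,-0.1,0]
  xyz:
    - [-2,0.3,0]
    - [-4,0.6,0]
    - [-6,0.6,0]
    - [-8,0.6,0]
    - [-9,0.6,0]
    - [-9,0.6,0]
    - [-9,0.6,0]
  grip: [1,1,1,1,1,1,1]

```text
t: 11.25
eef_pos: [0.6083, 0.0358, 0.0283]
eef_rot: [[-0.996, 0.09, 0.0], [0.09, 0.996, -0.001], [-0.0, -0.001, -1.0]]
ft_force: [-9.0, -0.3, 5.8]
finger_gap: 0.0495
```

```bash
python3 - <<'E'
from h import *
from plant import env
o=env.get_obs();rep(o)
E
```

```text
t 11.25 face x mm -0.83 y 0.81 z 28.32 Fjig [-8.94 -1.09  5.81] M [-0.02  1.45  0.  ] gap 0.0495 dyaw -0.0002 tilt [-0.0001 -0.001 ]
```

>>> arm_command:
  twist:
    - [0,-0.1,0]
    - [0,-0.2,0]
    - [0,-0.2,0]
    - [0,-0.2,0]
    - [0,-0.2,0]
  xyz:
    - [-1,0,0]
    - [-2,0,0]
    - [-3,0,0]
    - [-3,0,0]
    - [-3,0,0]
  grip: [1,1,1,1,1]

```text
t: 11.67
eef_pos: [0.6106, 0.0356, 0.0283]
eef_rot: [[-0.996, 0.09, 0.002], [0.09, 0.996, -0.001], [-0.002, -0.001, -1.0]]
ft_force: [-9.5, -1.1, 6.5]
finger_gap: 0.05
```

```bash
python3 - <<'E'
from h import *
from plant import env
o=env.get_obs();rep(o)
E
```

```text
t 11.6667 face x mm 1.47 y 0.81 z 28.29 Fjig [-9.36 -1.98  6.54] M [-0.06  1.64  0.02] gap 0.05 dyaw -0.0002 tilt [-0.0024 -0.001 ]
```

>>> arm_command:
  twist:
    - [0,0,0]
    - [0,0,0]
    - [0,0,0]
    - [0,0,0]
    - [0,0,0]
  xyz:
    - [-1,0,0]
    - [-2,0,0]
    - [-3,0,0]
    - [-3,0,0]
    - [-3,0,0]
  grip: [1,1,1,1,1]

```text
t: 12.08
eef_pos: [0.6118, 0.0355, 0.0282]
eef_rot: [[-0.996, 0.09, -0.001], [0.09, 0.996, -0.001], [0.001, -0.001, -1.0]]
ft_force: [-11.8, 0.4, 8.0]
finger_gap: 0.05
```

```bash
python3 - <<'E'
from h import *
from plant import env
import pickle
o=env.get_obs();rep(o);W=env.camera_info("wrist");im=env.grab_frame("wrist")[:,:,::-1];pickle.dump((o,W),open("w6.pkl","wb"));cv2.imwrite("pics/w6.png",im)
cv2.imwrite("pics/w6b.png",cv2.resize(im[120:345,160:360],None,fx=3.6,fy=2.6,interpolation=2))
E
```

```text
t 12.0833 face x mm 2.65 y 0.81 z 28.2 Fjig [-11.79  -0.63   8.03] M [-0.    2.11 -0.05] gap 0.05 dyaw -0.0002 tilt [ 0.0008 -0.0011]
```

View pics/w6.png

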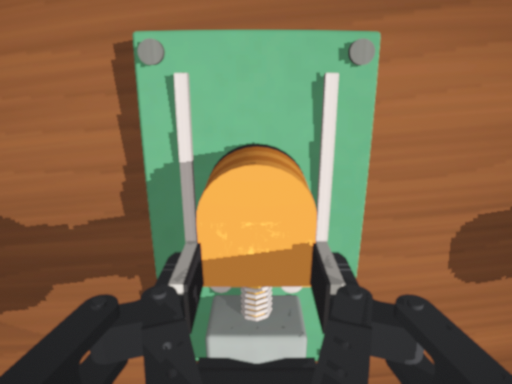

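>>> arm_command:
  twist:
    - [0,-0.1,0]
    - [0,-0.2,0]
    - [0,-0.2,0]
    - [0,-0.2,0]
    - [0,-0.2,0]
  xyz:
    - [-1,0,0]
    - [-2,0,0]
    - [-3,0,0]
    - [-3,0,0]
    - [-3,0,0]
  grip: [1,1,1,1,1]

```text
t: 12.55
eef_pos: [0.6119, 0.0354, 0.028]
eef_rot: [[-0.996, 0.09, -0.002], [0.09, 0.996, -0.001], [0.002, -0.001, -1.0]]
ft_force: [-16.5, 0.9, 11.8]
finger_gap: 0.0491
```

```bash
python3 - <<'E'
from h import *
from plant import env
o=env.get_obs();rep(o)
E
```

```text
t 12.55 face x mm 2.8 y 0.81 z 28.02 Fjig [-16.49  -0.58  11.81] M [ 0.17  2.88 -0.07] gap 0.0491 dyaw -0.0003 tilt [ 0.0023 -0.0012]
```

The pins are reached: 3 mm more command gave only 0.15 mm of motion, and the force rose to 16.5 N. But the TCP sits 0.8 mm higher than at first bed contact. The earlier jam probably left the heel about 1° nose-up in the pads, so I'll pitch the tool nose-down to lay it flat and watch the forces.

>>> arm_command:
  twist:
    - [0,0.2,0]
    - [0,0.4,0]
    - [0,0.6,0]
    - [0,0.8,0]
    - [0,0.8,0]
    - [0,0.8,0]
  xyz:
    - [0,0,0]
    - [0,0,0]
    - [0,0,0]
    - [0,0,0]
    - [0,0,0]
    - [0,0,0]
  grip: [1,1,1,1,1,1]

```text
t: 13.05
eef_pos: [0.6117, 0.0355, 0.0281]
eef_rot: [[-0.996, 0.09, -0.017], [0.09, 0.996, 0.0], [0.017, -0.001, -1.0]]
ft_force: [-18.1, 1.1, 12.3]
finger_gap: 0.0495
```

```bash
python3 - <<'E'
from h import *
from plant import env
o=env.get_obs();rep(o)
for n,b in(("side",(125,205,230,320)),("scene",(180,260,190,290))):
    a=env.grab_frame(n)[:,:,::-1];cv2.imwrite(f"pics/{n}7.png",a)
    cv2.imwrite(f"pics/{n}7b.png",cv2.resize(a[b[0]:b[1],b[2]:b[3]],None,fx=7,fy=7,interpolation=2))
E
```

```text
t 13.05 face x mm 2.55 y 0.82 z 28.11 Fjig [-18.13  -0.56  12.32] M [ 0.12  2.99 -0.06] gap 0.0495 dyaw -0.0002 tilt [ 0.0168 -0.0013]
```

View pics/side7b.png

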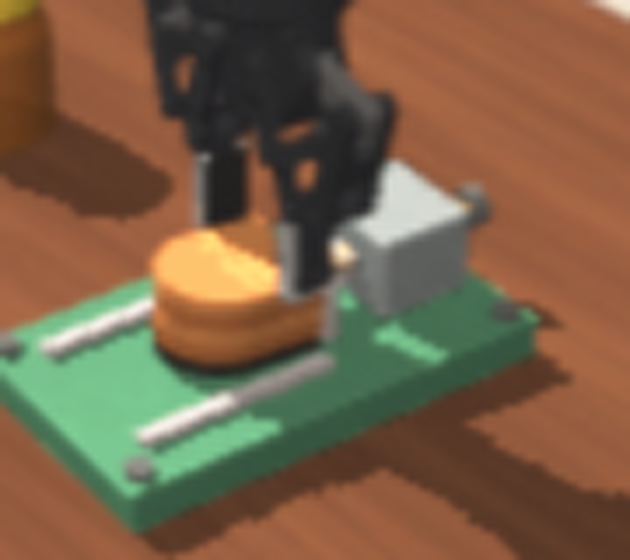

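View pics/scene7b.png

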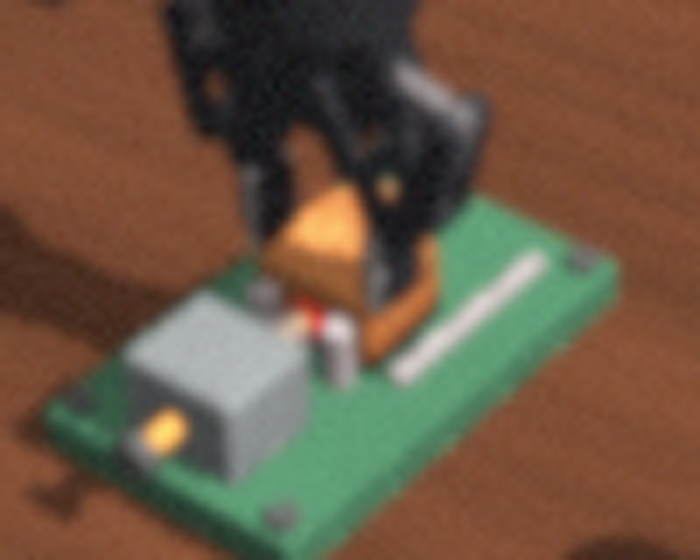

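Pitching 0.84° hardly changed force or moment, so the pads pivot on the heel while bed and pins hold it. I'll press down and forward a bit more to seat it firmly, and see whether it yields.

>>> arm_command:
  twist:
    - [0,0,0]
    - [0,0,0]
    - [0,0,0]
    - [0,0,0]
    - [0,0,0]
    - [0,0,0]
  xyz:
    - [0,0,0.5]
    - [0,0,1]
    - [0,0,1.5]
    - [0,0,1.5]
    - [0,0,1.5]
    - [0,0,1.5]
  grip: [1,1,1,1,1,1]

```text
t: 13.65
eef_pos: [0.6117, 0.0355, 0.0275]
eef_rot: [[-0.996, 0.09, -0.016], [0.09, 0.996, 0.0], [0.016, -0.001, -1.0]]
ft_force: [-18.0, 0.3, 17.5]
finger_gap: 0.0495
```

```bash
python3 - <<'E'
from h import *
from plant import env
o=env.get_obs();rep(o)
E
```

```text
t 13.65 face x mm 2.55 y 0.83 z 27.51 Fjig [-17.91  -1.33  17.52] M [ 0.07  3.23 -0.05] gap 0.0495 dyaw -0.0002 tilt [ 0.0163 -0.0012]
```

>>> arm_command:
  twist:
    - [0,0,0]
    - [0,0,0]
    - [0,0,0]
    - [0,0,0]
    - [0,0,0]
  xyz:
    - [0,0,0.5]
    - [0,0,1]
    - [0,0,1.2]
    - [0,0,1.2]
    - [0,0,1.2]
  grip: [1,1,1,1,1]

```text
t: 14.07
eef_pos: [0.6117, 0.0355, 0.0274]
eef_rot: [[-0.996, 0.09, -0.016], [0.09, 0.996, 0.0], [0.016, -0.001, -1.0]]
ft_force: [-21.1, 1.3, 25.1]
finger_gap: 0.0493
```

```bash
python3 - <<'E'
from h import *
from plant import env
o=env.get_obs();rep(o)
E
```

```text
t 14.0667 face x mm 2.56 y 0.87 z 27.42 Fjig [-21.1   -0.56  25.05] M [ 0.08  3.56 -0.07] gap 0.0493 dyaw -0.0002 tilt [ 0.0158 -0.0012]
```

The bed contact is now stiff, with z back to 27.4 mm, so the heel is flat. Next I'll ease the down force slightly and press firmer into the pins.

>>> arm_command:
  twist:
    - [0,0,0]
    - [0,-0.1,0]
    - [0,-0.2,0]
    - [0,-0.3,0]
    - [0,-0.4,0]
    - [0,-0.4,0]
    - [0,-0.4,0]
    - [0,-0.4,0]
  xyz:
    - [0,0,-0.5]
    - [-1,0,-1]
    - [-3,0,-1.4]
    - [-5,0,-1.4]
    - [-7,0,-1.4]
    - [-7,0,-1.4]
    - [-7,0,-1.4]
    - [-7,0,-1.4]
  grip: [1,1,1,1,1,1,1,1]

```text
t: 14.73
eef_pos: [0.6119, 0.0355, 0.0275]
eef_rot: [[-0.996, 0.09, -0.021], [0.09, 0.996, 0.0], [0.021, -0.002, -1.0]]
ft_force: [-30.7, 1.4, 28.3]
finger_gap: 0.0493
```

```bash
python3 - <<'E'
from h import *
from plant import env
import pickle
o=env.get_obs();rep(o)
W=env.camera_info("wrist")
for n,b in(("side",(125,205,230,320)),("scene",(180,260,190,290)),("wrist",(130,320,160,360))):
    a=env.grab_frame(n)[:,:,::-1];cv2.imwrite(f"pics/{n}8.png",a)
    f=7 if n!="wrist" else 3
    cv2.imwrite(f"pics/{n}8b.png",cv2.resize(a[b[0]:b[1],b[2]:b[3]],None,fx=f,fy=f,interpolation=2))
pickle.dump((o,W),open("w8.pkl","wb"))
E
```

```text
t 14.7333 face x mm 2.73 y 0.82 z 27.49 Fjig [-30.71  -1.36  28.33] M [ 0.28  5.14 -0.01] gap 0.0493 dyaw -0.0002 tilt [ 0.0213 -0.0015]
```

View pics/side8b.png

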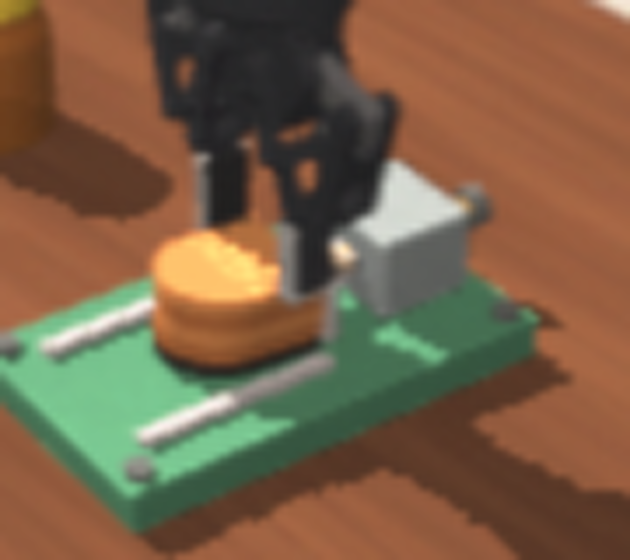

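View pics/wrist8b.png

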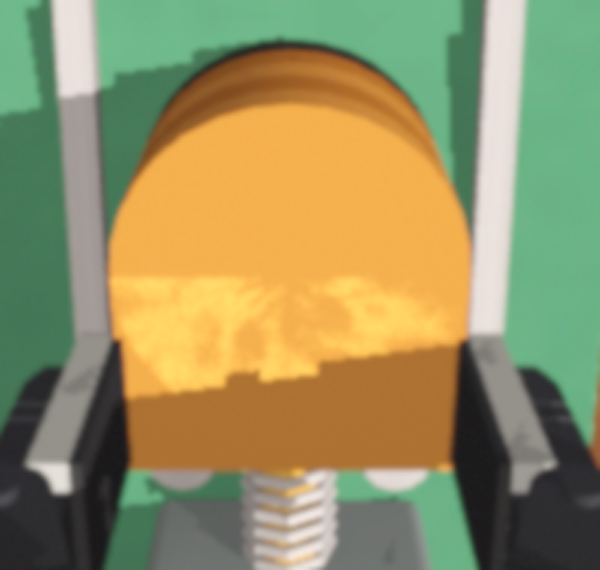

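View pics/scene8b.png

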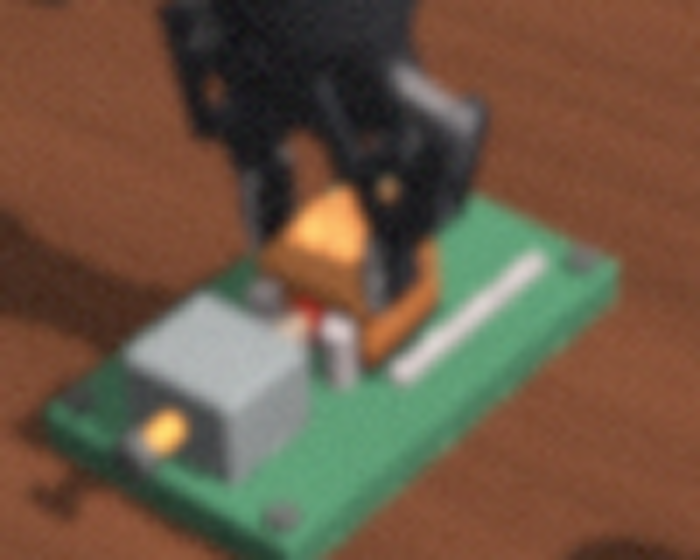

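All views show the flat face home on both pins and the plunger rod out at the back of its housing. Fz is high because pushing forward also drives it down. I'll ease it so that bed friction doesn't carry the push.

>>> arm_command:
  twist:
    - [0,-0.1,0]
    - [0,-0.2,0]
    - [0,-0.3,0]
    - [0,-0.3,0]
    - [0,-0.3,0]
    - [0,-0.3,0]
  xyz:
    - [0,0,-0.5]
    - [0,0,-1]
    - [-1,0,-1.5]
    - [-1,0,-2]
    - [-1,0,-2]
    - [-1,0,-2]
  grip: [1,1,1,1,1,1]

```text
t: 15.38
eef_pos: [0.612, 0.0354, 0.0276]
eef_rot: [[-0.996, 0.09, -0.018], [0.09, 0.996, 0.0], [0.018, -0.002, -1.0]]
ft_force: [-28.7, 3.0, 18.6]
finger_gap: 0.0499
```

```bash
python3 - <<'E'
from h import *
from plant import env
o=env.get_obs();rep(o)
E
```

```text
t 15.3833 face x mm 2.84 y 0.81 z 27.6 Fjig [-28.84   0.39  18.56] M [ 0.29  4.89 -0.01] gap 0.0499 dyaw -0.0003 tilt [ 0.0183 -0.0016]
```

>>> arm_command:
  twist:
    - [0,-0.1,0]
    - [0,-0.2,0]
    - [0,-0.2,0]
    - [0,-0.2,0]
    - [0,-0.2,0]
    - [0,-0.2,0]
    - [0,-0.2,0]
    - [0,-0.2,0]
  xyz:
    - [-1,0,-0.3]
    - [-2,0,-0.6]
    - [-3,0,-0.9]
    - [-3,0,-0.9]
    - [-3,0,-0.9]
    - [-3,0,-0.9]
    - [-3,0,-0.9]
    - [-3,0,-0.9]
  grip: [1,1,1,1,1,1,1,1]

```text
t: 16.05
eef_pos: [0.612, 0.0354, 0.0276]
eef_rot: [[-0.996, 0.09, -0.02], [0.09, 0.996, 0.0], [0.02, -0.002, -1.0]]
ft_force: [-31.8, 2.9, 18.5]
finger_gap: 0.0495
```

```bash
python3 - <<'E'
from h import *
from plant import env
import pickle
o=env.get_obs();rep(o)
W=env.camera_info("wrist");a=env.grab_frame("wrist")[:,:,::-1];cv2.imwrite("pics/w9.png",a);pickle.dump((o,W),open("w9.pkl","wb"))
cv2.imwrite("pics/w9b.png",cv2.resize(a[250:310,185:330],None,fx=5,fy=5,interpolation=2))
cv2.imwrite("pics/w9c.png",cv2.resize(a[0:310,110:400],None,fx=1.9,fy=1.9,interpolation=2))
rep(env.get_obs())
E
```

```text
t 16.05 face x mm 2.91 y 0.79 z 27.64 Fjig [-31.93   0.06  18.48] M [ 0.4   5.43 -0.08] gap 0.0495 dyaw -0.0002 tilt [ 0.0204 -0.0018]
t 16.1 face x mm 2.94 y 0.82 z 27.66 Fjig [-32.18  -0.35  18.72] M [ 0.46  5.44 -0.03] gap 0.05 dyaw -0.0002 tilt [ 0.0203 -0.0018]
```

View pics/w9b.png

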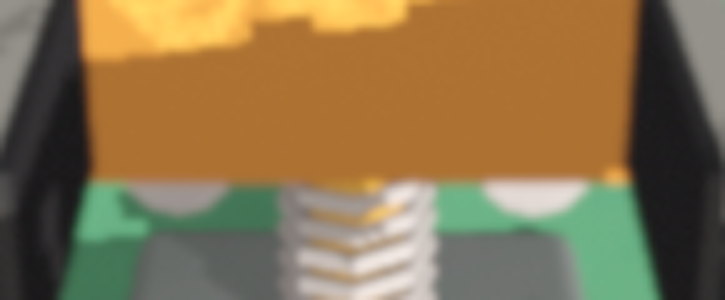

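View pics/w9c.png

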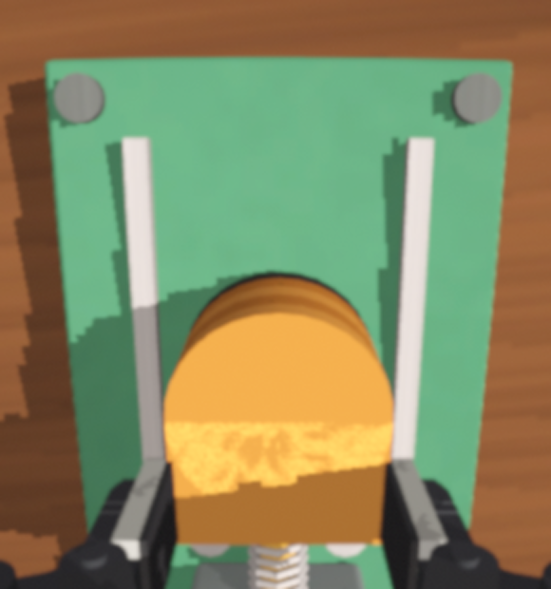

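The face line is straight at row ~180 of the crop and touches both pins equally. As a final check I'll measure the face against the jig within this one image.

```bash
python3 - <<'E'
from h import *
import pickle
o,W=pickle.load(open("w9.pkl","rb"))
b=lambda p:(np.array(p)+.5)/5-.5+np.array((185,250)); c=lambda p:(np.array(p)+.5)/1.9-.5+np.array((110,0))
P=lambda l,z:plane(W,l,z)[:,:2]
pl=P([c((48,62)),c((512,62))],.02); fe=P([c((137,138)),c((421,138))],.025)
y=pl[1]-pl[0];yaw=np.arctan2(y[1],y[0])-np.pi/2;ux=np.array([np.cos(yaw),np.sin(yaw)]);uy=np.array([-ux[1],ux[0]])
for n,O in(("plate",pl.mean(0)+.115*ux),("fence",fe.mean(0)+.095*ux)):
    h=P([b((92,181)),b((628,182))],.056); pb=P([b((180,214)),b((535,214))],.046)
    print(n,"O",O,"yaw",yaw,"face",[((q-O)@ux*1000).round(1) for q in h],"y",[((q-O)@uy*1000).round(1) for q in h],"pin far edge (12 expected)",[((q-O)@ux*1000).round(1) for q in pb])
back=P([c((279,274))],.02);print("back bottom x (-60 exp)",(back[0]-O)@ux*1000)
top=P([c((279,313))],.056);print("back top x (-60 exp)",(top[0]-O)@ux*1000)
E
```

```text
plate O [0.62515332 0.03382322] yaw -0.09064106541061179 face [np.float64(0.4), np.float64(0.5)] y [np.float64(-25.4), np.float64(25.0)] pin far edge (12 expected) [np.float64(10.8), np.float64(10.8)]
fence O [0.62431957 0.03366765] yaw -0.09064106541061179 face [np.float64(1.3), np.float64(1.3)] y [np.float64(-25.1), np.float64(25.3)] pin far edge (12 expected) [np.float64(11.6), np.float64(11.6)]
back bottom x (-60 exp) -59.60119529229418
back top x (-60 exp) -57.0623927605965
```

The face sits at 0–1 mm and is square. The back-top edge reads 2–3 mm short, though, so I'll compare it with the known-flat grasp picture to check pitch.

```bash
python3 - <<'E'
from h import *
out=[]
for n in("w2","w6","w9"):
    im=cv2.imread(f"pics/{n}.png"); out.append(cv2.resize(im[135:175,215:300],None,fx=9,fy=4.7,interpolation=cv2.INTER_NEAREST))
cv2.imwrite("pics/cmp.png",np.vstack(out))
for n in("w2","w6","w9"):
    im=cv2.imread(f"pics/{n}.png"); print(n)
    for r in range(136,172): print(r,im[r,254:261].mean(0).astype(int),end=";")
    print()
E
```

```text
w2
136 [ 69 113 176];137 [ 69 113 175];138 [ 69 114 175];139 [ 69 115 176];140 [ 70 116 177];141 [ 70 116 177];142 [ 69 114 176];143 [ 69 112 174];144 [ 68 110 171];145 [ 67 108 170];146 [ 67 108 168];147 [ 65 106 166];148 [ 62  97 153];149 [ 53  76 117];150 [45 56 77];151 [41 62 94];152 [ 41  81 133];153 [ 40  92 152];154 [ 41  98 159];155 [ 46 106 166];156 [ 51 114 173];157 [ 52 116 175];158 [ 49 111 171];159 [ 43 102 162];160 [ 40  96 157];161 [ 40  96 158];162 [ 45 103 163];163 [ 50 112 172];164 [ 52 116 175];165 [ 55 122 183];166 [ 67 149 215];167 [ 83 180 249];168 [ 91 194 255];169 [ 92 196 255];170 [ 92 197 255];171 [ 92 196 255];
w6
136 [140 185 111];137 [140 185 111];138 [140 185 111];139 [140 185 111];140 [140 185 111];141 [137 182 109];142 [125 168 100];143 [ 97 132  79];144 [62 82 57];145 [42 52 58];146 [38 60 96];147 [ 37  79 134];148 [ 36  89 150];149 [ 37  91 153];150 [ 40  97 159];151 [ 46 107 167];152 [ 49 112 172];153 [ 50 113 173];154 [ 47 110 169];155 [ 42 101 162];156 [ 38  93 155];157 [ 37  91 153];158 [ 37  91 153];159 [ 40  97 158];160 [ 45 106 166];161 [ 49 111 170];162 [ 48 111 170];163 [ 50 115 175];164 [ 58 134 198];165 [ 70 159 228];166 [ 78 174 243];167 [ 80 178 247];168 [ 80 178 248];169 [ 80 178 248];170 [ 80 178 248];171 [ 80 178 248];
w9
136 [139 184 111];137 [139 184 111];138 [139 184 111];139 [139 184 111];140 [138 183 110];141 [132 177 105];142 [114 155  91];143 [ 79 107  66];144 [48 60 52];145 [39 53 73];146 [ 37  70 114];147 [ 37  86 143];148 [ 36  91 152];149 [ 37  94 154];150 [ 42 102 163];151 [ 48 111 172];152 [ 49 114 175];153 [ 50 114 174];154 [ 46 109 170];155 [ 41  99 161];156 [ 36  93 156];157 [ 36  93 155];158 [ 36  94 156];159 [ 40 100 162];160 [ 47 110 171];161 [ 50 114 175];162 [ 50 115 176];163 [ 51 119 181];164 [ 59 137 203];165 [ 70 162 230];166 [ 76 173 242];167 [ 77 176 245];168 [ 77 176 245];169 [ 78 176 245];170 [ 77 176 245];171 [ 77 176 245];
```

View pics/cmp.png

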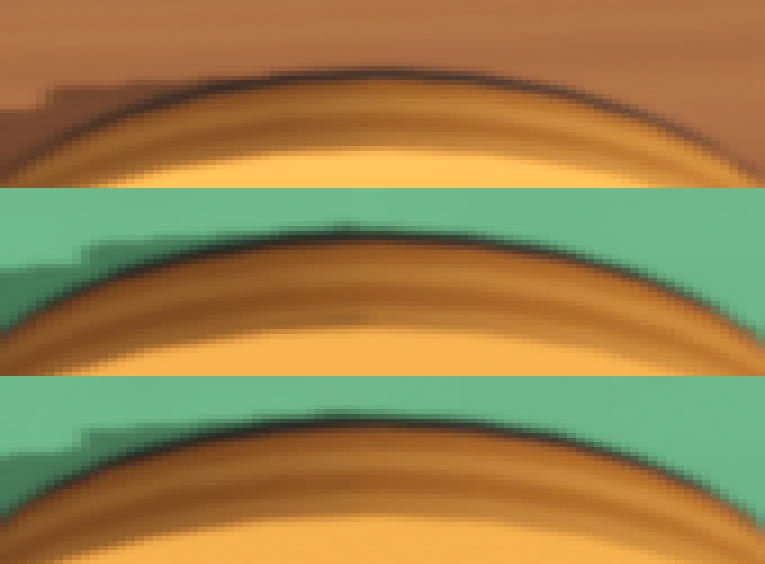

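```bash
cat > pit.py <<'E'
from h import *
from scipy.optimize import least_squares
def pitch(o,W,rt,rb,rf,ub=257,uf=257):
    # rows: back-top edge, back-bottom edge, front-top edge on the symmetry plane; unknown shift x,z and pitch in jig-aligned world frame
    y=o["eef_rot"][:,1];y=np.array([y[0],y[1],0]);y/=np.linalg.norm(y);x=np.array([y[1],-y[0],0])
    def f(p):
        c,s=np.cos(p[2]),np.sin(p[2])   # p2>0 nose down
        R=np.c_[c*x-s*np.array([0,0,1]),y,s*x+c*np.array([0,0,1])]
        O=o["eef_pos"]+x*p[0]+np.array([0,0,1])*p[1]
        q=proj(W,[O+R@np.array(v) for v in((-.043,0,.036),(-.043,0,0),(.017,0,.036))])[:,1]
        return q-np.array([rt,rb,rf])
    r=least_squares(f,[0,-.007,0],x_scale=[.001,.001,.01]);p=r.x
    return p[0]*1e3,p[1]*1e3,np.degrees(p[2]),r.cost
E
python3 - <<'E'
from pit import *
import pickle
for n in("w2","w6","w9"):
    im=cv2.imread(f"pics/{n}.png").astype(int); 
    col=im[275:300,[215,216,217,218,295,296,297]] if n=="w2" else im[275:300,[235,236,237,238,275,276,277,278]]
    print(n,[(275+i,v.tolist()) for i,v in enumerate(col.mean(1).astype(int)) if 5<i<20])
E
```

```text
w2 [(281, [59, 131, 192]), (282, [59, 130, 192]), (283, [59, 130, 192]), (284, [59, 130, 192]), (285, [60, 131, 193]), (286, [61, 136, 198]), (287, [66, 146, 209]), (288, [70, 153, 217]), (289, [71, 152, 216]), (290, [71, 141, 205]), (291, [68, 123, 186]), (292, [65, 110, 170]), (293, [64, 106, 165]), (294, [64, 105, 165])]
w6 [(281, [50, 114, 175]), (282, [50, 114, 175]), (283, [50, 114, 175]), (284, [50, 114, 175]), (285, [57, 118, 171]), (286, [76, 128, 157]), (287, [97, 141, 129]), (288, [109, 148, 101]), (289, [111, 150, 90]), (290, [111, 149, 88]), (291, [111, 149, 88]), (292, [111, 149, 88]), (293, [110, 147, 88]), (294, [107, 139, 90])]
w9 [(281, [49, 113, 173]), (282, [50, 113, 173]), (283, [49, 113, 173]), (284, [51, 114, 172]), (285, [61, 119, 166]), (286, [82, 130, 148]), (287, [100, 141, 119]), (288, [108, 147, 95]), (289, [111, 149, 88]), (290, [110, 149, 87]), (291, [110, 148, 87]), (292, [110, 148, 87]), (293, [110, 148, 87]), (294, [109, 146, 87])]
```

```bash
python3 - <<'E'
from pit import *
import pickle
for n,r in(("w2",(165.9,149.0,291)),("w6",(164,143.4,286.4)),("w9",(164,142.9,286))):
    o,W=pickle.load(open(n+".pkl","rb"));print(n,np.round(pitch(o,W,*r),2),"tool tilt",np.degrees(o["eef_rot"][2,0]).round(2))
im=cv2.imread("pics/w3.png")
print([(r,im[r,254:261].mean(0).astype(int).tolist()) for r in range(146,172)])
E
```

```text
w2 [-1.87 -6.15 -0.63  0.  ] tool tilt -0.12
w6 [-5.07 -7.08  2.73  0.  ] tool tilt 0.04
w9 [-5.51 -7.03  4.24  0.  ] tool tilt 1.17
[(146, [191, 208, 211]), (147, [179, 201, 214]), (148, [170, 191, 207]), (149, [146, 158, 170]), (150, [93, 99, 107]), (151, [48, 61, 83]), (152, [37, 70, 114]), (153, [36, 82, 137]), (154, [37, 88, 146]), (155, [41, 96, 155]), (156, [46, 105, 162]), (157, [47, 107, 164]), (158, [45, 102, 160]), (159, [38, 93, 151]), (160, [35, 88, 147]), (161, [35, 88, 147]), (162, [40, 94, 153]), (163, [45, 104, 161]), (164, [48, 108, 166]), (165, [51, 116, 176]), (166, [62, 141, 208]), (167, [76, 170, 239]), (168, [82, 181, 250]), (169, [83, 183, 253]), (170, [83, 184, 253]), (171, [83, 184, 253])]
```

This check disagrees with the force reading. Against the flat reference picture, the heel is about 4–5° nose-down and slid 3.6 mm back in the pads during the jam. It has to be mended, so I'll back off, set it down, let go and regrip it lower, then push again with almost no bed load.

>>> arm_command:
  twist:
    - [0,0,0]
    - [0,0,0]
    - [0,0,0]
    - [0,0,0]
    - [0,0,0]
    - [0,0,0]
    - [0,0,0]
    - [0,0,0]
    - [0,0,0]
    - [0,0,0]
    - [0,0,0]
    - [0,0,0]
  xyz:
    - [4,0,0]
    - [8,0,0]
    - [12,0,-0.5]
    - [16,0,-1]
    - [20,0,-1]
    - [24,0,-1]
    - [28,0,-1]
    - [32,0,-1]
    - [36,0,-1]
    - [38,0,-1]
    - [38,0,-1]
    - [38,0,-1]
  grip: [1,1,1,1,1,1,1,1,1,1,1,1]

```text
t: 17.1
eef_pos: [0.5961, 0.0376, 0.0317]
eef_rot: [[-0.996, 0.091, 0.019], [0.091, 0.996, -0.001], [-0.019, 0.0, -1.0]]
ft_force: [0.4, 0.1, -1.1]
finger_gap: 0.0492
```

```bash
python3 - <<'E'
from pit import *
from plant import env
import pickle
o=env.get_obs();rep(o);W=env.camera_info("wrist");im=env.grab_frame("wrist")[:,:,::-1];cv2.imwrite("pics/w10.png",im);pickle.dump((o,W),open("w10.pkl","wb"))
def edges(im):
    c=im[:,254:261].astype(int).mean(1); r=c[:,2]; g=c[:,1]
    return c
c=edges(im)
print([(r,c[r].astype(int).tolist()) for r in list(range(136,150))+list(range(160,170))])
d=im[:,[235,236,237,238,275,276,277,278]].astype(int).mean(1);print([(r,d[r].astype(int).tolist()) for r in range(280,296)])
E
```

```text
t 17.1 face x mm -13.12 y 1.48 z 31.74 Fjig [ 0.44  0.14 -1.13] M [0.03 0.01 0.01] gap 0.0492 dyaw -0.0004 tilt [-0.0194  0.0003]
[(136, [139, 184, 111]), (137, [139, 185, 110]), (138, [138, 184, 110]), (139, [139, 184, 109]), (140, [139, 184, 109]), (141, [138, 183, 109]), (142, [131, 175, 104]), (143, [111, 150, 89]), (144, [75, 102, 64]), (145, [46, 57, 53]), (146, [38, 56, 84]), (147, [37, 74, 123]), (148, [36, 84, 142]), (149, [35, 87, 147]), (160, [44, 102, 162]), (161, [48, 108, 167]), (162, [49, 108, 166]), (163, [49, 111, 170]), (164, [57, 129, 193]), (165, [68, 155, 223]), (166, [77, 172, 241]), (167, [80, 178, 247]), (168, [80, 178, 248]), (169, [80, 179, 248])]
[(280, [52, 115, 175]), (281, [52, 115, 175]), (282, [52, 115, 175]), (283, [52, 115, 175]), (284, [52, 115, 175]), (285, [54, 116, 174]), (286, [66, 118, 164]), (287, [85, 122, 138]), (288, [96, 124, 107]), (289, [100, 125, 92]), (290, [100, 127, 90]), (291, [100, 127, 90]), (292, [101, 128, 89]), (293, [101, 129, 89]), (294, [101, 130, 89]), (295, [101, 130, 88])]
```

View pics/w10.png

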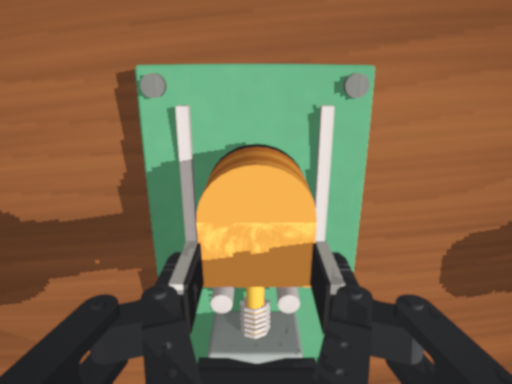

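>>> arm_command:
  twist:
    - [0,0.2,0]
    - [0,0.4,0]
    - [0,0.7,0]
    - [0,1.0,0]
    - [0,1.1,0]
    - [0,1.1,0]
    - [0,1.1,0]
  xyz:
    - [3,0,0]
    - [6,0,0]
    - [9,0.5,1]
    - [9,1,2]
    - [9,1,2.5]
    - [9,1,2.5]
    - [9,1,2.5]
  grip: [1,1,1,1,1,1,1]

```text
t: 17.73
eef_pos: [0.5855, 0.0395, 0.0281]
eef_rot: [[-0.996, 0.091, -0.003], [0.091, 0.996, 0.0], [0.003, -0.0, -1.0]]
ft_force: [-0.2, 0.0, -1.4]
finger_gap: 0.0493
```

```bash
python3 - <<'E'
from h import *
from plant import env
o=env.get_obs();rep(o)
E
```

```text
t 17.7333 face x mm -23.85 y 2.41 z 28.11 Fjig [-0.23 -0.01 -1.4 ] M [ 0.06 -0.06  0.03] gap 0.0493 dyaw -0.0003 tilt [ 0.0034 -0.    ]
```

>>> arm_command:
  twist:
    - [0,0,0]
    - [0,0,0]
    - [0,0,0]
    - [0,0,0]
    - [0,0,0]
    - [0,0,0]
    - [0,0,0]
    - [0,0,0]
    - [0,0,0]
    - [0,0,0]
  xyz:
    - [0,-1,0]
    - [0,-2,0]
    - [0,-2,0]
    - [0,-2,0]
    - [0,-2,0]
    - [0,-2,0]
    - [0,-2,0]
    - [0,-2,0]
    - [0,-2,0]
    - [0,-2,0]
  grip: [1,1,1,-0.5,-0.5,-0.5,-0.5,-0.5,-0.5,-0.5]

```text
t: 18.57
eef_pos: [0.5852, 0.0374, 0.0283]
eef_rot: [[-0.996, 0.091, -0.003], [0.091, 0.996, 0.0], [0.003, 0.0, -1.0]]
ft_force: [-0.6, -0.7, 0.6]
finger_gap: 0.0641
```

```bash
python3 - <<'E'
from pit import *
from plant import env
import pickle
o=env.get_obs();rep(o);W=env.camera_info("wrist");im=env.grab_frame("wrist")[:,:,::-1];cv2.imwrite("pics/w11.png",im);pickle.dump((o,W),open("w11.pkl","wb"))
c=im[:,254:261].astype(int).mean(1)
print([(r,c[r].astype(int).tolist()) for r in list(range(138,154))+list(range(160,170))])
d=im[:,[235,236,237,238,275,276,277,278]].astype(int).mean(1);print([(r,d[r].astype(int).tolist()) for r in range(280,296)])
E
```

```text
t 18.5667 face x mm -24.04 y 0.38 z 28.25 Fjig [-0.54 -0.73  0.57] M [ 0.03 -0.03  0.02] gap 0.0641 dyaw -0.0004 tilt [0.0034 0.    ]
[(138, [139, 186, 111]), (139, [140, 186, 111]), (140, [139, 185, 110]), (141, [135, 180, 106]), (142, [119, 160, 94]), (143, [82, 113, 70]), (144, [47, 66, 72]), (145, [37, 67, 107]), (146, [35, 79, 133]), (147, [37, 88, 145]), (148, [41, 97, 155]), (149, [46, 104, 161]), (150, [45, 103, 161]), (151, [41, 96, 154]), (152, [36, 89, 148]), (153, [35, 88, 146]), (160, [81, 181, 250]), (161, [82, 182, 251]), (162, [81, 182, 250]), (163, [82, 182, 250]), (164, [82, 181, 250]), (165, [82, 181, 250]), (166, [82, 181, 250]), (167, [82, 181, 250]), (168, [82, 181, 250]), (169, [82, 181, 250])]
[(280, [52, 118, 177]), (281, [55, 119, 176]), (282, [71, 129, 169]), (283, [97, 146, 148]), (284, [116, 161, 121]), (285, [124, 167, 104]), (286, [125, 168, 100]), (287, [123, 165, 98]), (288, [117, 157, 92]), (289, [106, 145, 84]), (290, [98, 134, 78]), (291, [95, 128, 77]), (292, [94, 126, 79]), (293, [95, 125, 82]), (294, [96, 123, 85]), (295, [95, 120, 86])]
```

View pics/w11.png

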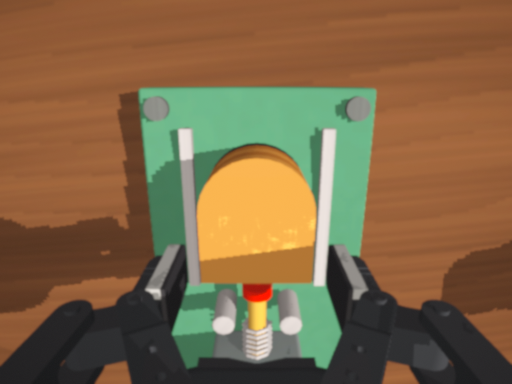

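Released: the heel has dropped flat, square and centred between the fences, clear of the plunger. I'll check its pitch in this view and work out the regrip.

```bash
python3 - <<'E'
from pit import *
import pickle
o,W=pickle.load(open("w11.pkl","rb"));im=cv2.imread("pics/w11.png")
c=im[:,254:261].astype(int).mean(1);print([(r,c[r].astype(int).tolist()) for r in range(154,161)])
p=pitch(o,W,158,142.9,283.2);print(p)
h=plane(W,[(203,283),(313,282)],.056);J=(h[:,:2]-JO);print("face jig",(J@UX*1000).round(1),(J@UY*1000).round(1))
E
```

```text
[(154, [39, 93, 151]), (155, [44, 102, 160]), (156, [48, 108, 167]), (157, [53, 122, 184]), (158, [65, 150, 217]), (159, [76, 173, 241]), (160, [81, 181, 250])]
(np.float64(-4.592038026375159), np.float64(-8.397879445833432), np.float64(-0.40743373029633284), np.float64(1.1511058328985004e-25))
face jig [-27.4 -27.9] [-25.5  26.3]
```

>>> arm_command:
  twist:
    - [0,-0.1,0]
    - [0,-0.2,0]
    - [0,-0.2,0]
    - [0,-0.2,0]
    - [0,-0.2,0]
    - [0,-0.2,0]
    - [0,-0.2,0]
    - [0,-0.2,0]
    - [0,-0.2,0]
    - [0,-0.2,0]
    - [0,-0.2,0]
    - [0,-0.2,0]
  xyz:
    - [1.5,0,1]
    - [3,0,2]
    - [4,0,3]
    - [4,0,3.5]
    - [4,0,3.5]
    - [4,0,3.5]
    - [4,0,3.5]
    - [4,0,3.5]
    - [4,0,3.5]
    - [4,0,3.5]
    - [4,0,3.5]
    - [4,0,3.5]
  grip: [-0.5,-0.5,-0.5,-0.5,-0.5,1,1,1,1,1,1,1]

```text
t: 19.62
eef_pos: [0.5816, 0.0378, 0.0252]
eef_rot: [[-0.996, 0.09, 0.001], [0.09, 0.996, -0.0], [-0.001, -0.0, -1.0]]
ft_force: [-1.1, 0.5, 5.6]
finger_gap: 0.0497
```

```bash
cat >> pit.py <<'E'
def look(n):
    from plant import env
    import pickle
    o=env.get_obs();rep(o);W=env.camera_info("wrist");im=env.grab_frame("wrist")[:,:,::-1];cv2.imwrite(f"pics/{n}.png",im);pickle.dump((o,W),open(n+".pkl","wb"))
    c=im[:,254:261].astype(float).mean(1);d=im[:,[234,235,236,237,277,278,279,280]].astype(float).mean(1)
    def cross(s,lo,hi,val):   # subpixel crossing
        for r in range(lo,hi):
            if (s[r]-val)*(s[r+1]-val)<=0: return r+(val-s[r])/(s[r+1]-s[r])
    rb=cross(c[:,1],130,156,.5*(c[132,1]+60)); rt=cross(c[:,1],int(rb)+10,200,145)
    rf=cross(d[:,2]-d[:,1],270,300,25)
    print("rows",rt,rb,rf,"pitch(flat ref -0.4..-0.6)",np.round(pitch(o,W,rt,rb,rf),2))
E
python3 - <<'E'
from pit import *
look("w12")
E
```

```text
t 19.6167 face x mm -27.64 y 0.38 z 25.23 Fjig [-1.18  0.42  5.58] M [-0.02  0.1   0.02] gap 0.0497 dyaw -0.0003 tilt [-0.001 -0.   ]
rows 169.40291262135923 151.6619318181818 293.513698630137 pitch(flat ref -0.4..-0.6) [-0.49 -6.21 -0.42  0.  ]
```

Regripped with the pitch matching the flat reference (−0.42°). I'll lift to shed the bed load and push forward again in small steps.

>>> arm_command:
  twist:
    - [0,0,0]
    - [0,0,0]
    - [0,0,0]
    - [0,0,0]
    - [0,0,0]
    - [0,-0.1,0]
    - [0,-0.2,0]
    - [0,-0.3,0]
    - [0,-0.4,0]
    - [0,-0.4,0]
    - [0,-0.4,0]
  xyz:
    - [0,0,-0.6]
    - [0,0,-1.2]
    - [-3,0,-1.2]
    - [-6,0,-1.2]
    - [-9,0,-1.2]
    - [-12,0,-1.2]
    - [-15,0,-1.2]
    - [-18,0,-1.2]
    - [-21,0,-1.2]
    - [-21,0,-1.2]
    - [-21,0,-1.2]
  grip: [1,1,1,1,1,1,1,1,1,1,1]

```text
t: 20.58
eef_pos: [0.5995, 0.0361, 0.0255]
eef_rot: [[-0.996, 0.091, 0.002], [0.091, 0.996, -0.0], [-0.002, -0.0, -1.0]]
ft_force: [-5.8, 1.5, 2.5]
finger_gap: 0.0501
```

```bash
python3 - <<'E'
from pit import *
look("w13")
E
```

```text
t 20.5833 face x mm -9.66 y 0.34 z 25.46 Fjig [-5.96  1.    2.54] M [0.11 1.   0.02] gap 0.0501 dyaw -0.0004 tilt [-0.002  -0.0002]
rows 169.52403846153845 151.47714285714287 293.8018018018018 pitch(flat ref -0.4..-0.6) [-0.64 -5.78 -0.3   0.  ]
```

>>> arm_command:
  twist:
    - [0,0,0]
    - [0,-0.1,0]
    - [0,-0.2,0]
    - [0,-0.2,0]
    - [0,-0.3,0]
    - [0,-0.3,0]
    - [0,-0.3,0]
    - [0,-0.3,0]
  xyz:
    - [-2,0,-0.3]
    - [-4,0,-0.4]
    - [-6,0,-0.5]
    - [-8,0,-0.6]
    - [-10,0,-0.7]
    - [-11,0,-0.7]
    - [-11,0,-0.7]
    - [-11,0,-0.7]
  grip: [1,1,1,1,1,1,1,1]

```text
t: 21.3
eef_pos: [0.6073, 0.0354, 0.0255]
eef_rot: [[-0.996, 0.091, 0.002], [0.091, 0.996, -0.0], [-0.002, -0.0, -1.0]]
ft_force: [-9.1, 2.4, 4.1]
finger_gap: 0.0499
```

```bash
python3 - <<'E'
from pit import *
look("w14")
E
```

```text
t 21.3 face x mm -1.75 y 0.31 z 25.53 Fjig [-9.29  1.56  4.1 ] M [0.18 1.7  0.  ] gap 0.0499 dyaw -0.0004 tilt [-0.0017 -0.0003]
rows 169.4924623115578 151.2642276422764 293.3961038961039 pitch(flat ref -0.4..-0.6) [-0.75 -6.11 -0.1   0.  ]
```

>>> arm_command:
  twist:
    - [0,-0.1,0]
    - [0,-0.2,0]
    - [0,-0.3,0]
    - [0,-0.4,0]
    - [0,-0.5,0]
    - [0,-0.5,0]
    - [0,-0.5,0]
  xyz:
    - [-2,0,-0.2]
    - [-4,0,-0.4]
    - [-5,0,-0.6]
    - [-6,0,-0.8]
    - [-7,0,-0.8]
    - [-7,0,-0.8]
    - [-7,0,-0.8]
  grip: [1,1,1,1,1,1,1]

```text
t: 21.93
eef_pos: [0.6087, 0.0352, 0.0255]
eef_rot: [[-0.996, 0.091, 0.0], [0.091, 0.996, -0.001], [-0.0, -0.001, -1.0]]
ft_force: [-17.1, 2.8, 7.7]
finger_gap: 0.0496
```

```bash
python3 - <<'E'
from pit import *
look("w15")
E
```

```text
t 21.9333 face x mm -0.38 y 0.3 z 25.51 Fjig [-17.24   1.23   7.73] M [0.42 3.04 0.  ] gap 0.0496 dyaw -0.0004 tilt [-0.0005 -0.0006]
rows 169.45454545454547 151.04450261780104 293.3738317757009 pitch(flat ref -0.4..-0.6) [-0.87 -5.94  0.1   0.  ]
```

The heel is home: the face reads −0.4 mm, and the force rose to 17 N with only 1.4 mm of advance. Now for the firm press, with pitch compensation.

>>> arm_command:
  twist:
    - [0,-0.2,0]
    - [0,-0.5,0]
    - [0,-0.7,0]
    - [0,-0.9,0]
    - [0,-1.1,0]
    - [0,-1.3,0]
    - [0,-1.3,0]
    - [0,-1.3,0]
  xyz:
    - [-1,0,-0.1]
    - [-2,0,-0.3]
    - [-4,0,-0.5]
    - [-5,0,-0.6]
    - [-6,0,-0.7]
    - [-7,0,-0.8]
    - [-7,0,-0.8]
    - [-7,0,-0.8]
  grip: [1,1,1,1,1,1,1,1]

```text
t: 22.65
eef_pos: [0.6092, 0.0352, 0.0254]
eef_rot: [[-0.996, 0.09, 0.012], [0.09, 0.996, -0.002], [-0.012, -0.001, -1.0]]
ft_force: [-27.2, 4.0, 14.1]
finger_gap: 0.0502
```

```bash
python3 - <<'E'
from pit import *
look("w16")
E
```

```text
t 22.65 face x mm 0.08 y 0.29 z 25.44 Fjig [-27.43   1.53  14.12] M [0.67 4.73 0.01] gap 0.0502 dyaw -0.0003 tilt [-0.0116 -0.001 ]
rows 169.7127659574468 150.4715909090909 293.22816901408453 pitch(flat ref -0.4..-0.6) [-1.26 -5.84  0.05  0.  ]
```

>>> arm_command:
  twist:
    - [0,0,0]
    - [0,0,0]
    - [0,0,0]
    - [0,0,0]
    - [0,0,0]
    - [0,0,0]
    - [0,0,0]
    - [0,0,0]
  xyz:
    - [0,0,-0.3]
    - [0,0,-0.5]
    - [0,0,-0.5]
    - [0,0,-0.5]
    - [0,0,-0.5]
    - [0,0,-0.5]
    - [0,0,-0.5]
    - [0,0,-0.5]
  grip: [1,1,1,1,1,1,1,1]

```text
t: 23.37
eef_pos: [0.6092, 0.0352, 0.0255]
eef_rot: [[-0.996, 0.091, 0.011], [0.091, 0.996, -0.002], [-0.011, -0.001, -1.0]]
ft_force: [-26.6, 3.4, 12.8]
finger_gap: 0.0501
```

```bash
python3 - <<'E'
from pit import *
look("w17")
from plant import env
a=cv2.imread("pics/w17.png")
cv2.imwrite("pics/w17b.png",cv2.resize(a[130:310,185:330],None,fx=3.3,fy=3.3,interpolation=2))
b=env.grab_frame("side")[:,:,::-1];cv2.imwrite("pics/side17.png",b)
E
```

```text
t 23.3667 face x mm 0.11 y 0.29 z 25.5 Fjig [-26.84   0.99  12.83] M [0.68 4.54 0.09] gap 0.0501 dyaw -0.0003 tilt [-0.0115 -0.001 ]
rows 169.78804347826087 150.41408450704225 293.2268907563025 pitch(flat ref -0.4..-0.6) [-1.32 -5.83  0.15  0.  ]
```

View pics/w17b.png

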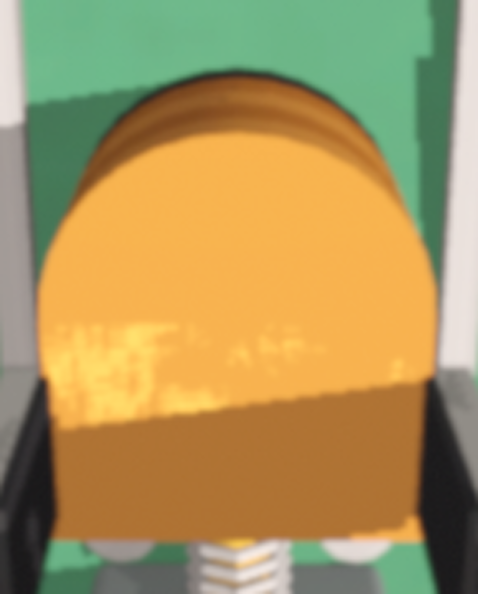

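View pics/side17.png

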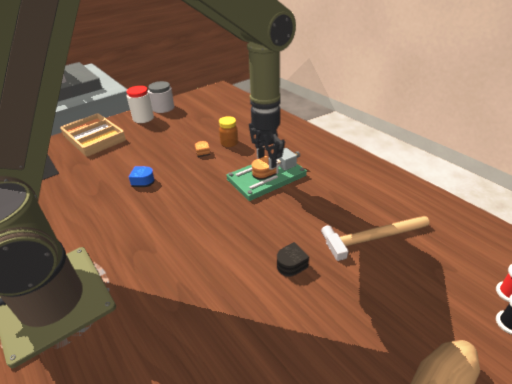

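Everything holds steady, and the bystanders are untouched. A residual pitch of ~0.5° nose-down may remain, so I'll make one gentle correction.

>>> arm_command:
  twist:
    - [0,-0.3,0]
    - [0,-0.6,0]
    - [0,-0.9,0]
    - [0,-1.2,0]
    - [0,-1.2,0]
    - [0,-1.2,0]
  xyz:
    - [0,0,0]
    - [0,0,0]
    - [0,0,0]
    - [0,0,0]
    - [0,0,0]
    - [0,0,0]
  grip: [1,1,1,1,1,1]

```text
t: 23.97
eef_pos: [0.6096, 0.0351, 0.0254]
eef_rot: [[-0.995, 0.091, 0.033], [0.09, 0.996, -0.004], [-0.033, -0.001, -0.999]]
ft_force: [-25.7, 3.4, 11.3]
finger_gap: 0.05
```

```bash
python3 - <<'E'
from pit import *
look("w18")
E
```

```text
t 23.9667 face x mm 0.54 y 0.3 z 25.38 Fjig [-25.92   1.08  11.32] M [0.63 4.48 0.02] gap 0.05 dyaw -0.0003 tilt [-0.0335 -0.001 ]
rows 170.28205128205127 149.97663551401868 292.9674418604651 pitch(flat ref -0.4..-0.6) [-1.51 -6.03 -0.44  0.  ]
```

The pitch now equals the flat reference (−0.44°), z = 25.4 mm, and the push is a steady 26 N. I'm handing in.

```bash
python3 - <<'E'
from h import *
from plant import env
rep(env.get_obs()); print(env.finish_job())
E
```

```text
t 24.0167 face x mm 0.55 y 0.28 z 25.38 Fjig [-26.39   1.14  11.26] M [0.69 4.53 0.09] gap 0.0497 dyaw -0.0003 tilt [-0.0334 -0.001 ]
the job is handed in; nothing more can be done
None
```

The tan heel is on the jig's bed, right way up, and I handed in at 24.0 s with the gripper still holding it pressed against both stop pins. No verdict was reported.

**First attempt failed.** Bed friction on the first push tipped the heel about 4–5° nose-down in the pads. The force readings looked fine, but the wrist picture disagreed. I backed off, let the heel drop flat on the bed, regripped it lower and pushed again with little load on the bed.

**Last checks:**

| Check | Reading |
|---|---|
| Flat face relative to the stop line | about 0.5 mm past it, within calibration; pins equally covered in the wrist picture |
| Yaw of the gripper relative to the jig | under 0.001 rad |
| Heel pitch | −0.44°, the same as the view of it lying flat (−0.4 to −0.6°) |
| Steady push | about 26 N, of which the spring takes about 10.5 N |
| Force down onto the bed | about 11–13 N |

- **Load on the pins:** the pin load itself can't be measured. Bed friction may carry part of the roughly 15 N left after the spring.
- **Gripper tilt:** the gripper is tilted 1.9° to keep the heel flat.
- **Bystanders:** the black heel, jar and hammer looked unmoved in the last side picture.

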